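Fetch the drilling jig from the back of a crowded hook and set it on the stool frame

ROBOT

A 6-joint arm with a two-finger parallel gripper is mounted at the origin on the work surface. World frame = base frame: x ahead of the robot, y to its left, z up, the work surface at z = 0. Lengths are in m, angles in rad, forces in N, time in s.
With the tool pointing down it reaches from about 0.2 to 0.875 m from the base axis. Payload 3.4 kg.
Tool frame: the origin (TCP) lies midway between the tips of the shut fingers; the grasp point (between the pads) lies 19 mm behind it (env.pinch_z is the distance from the TCP to the grasp point, in m); x points along the fingers, y is the direction in which the jaws open and shut, and the axes are right-handed (so a half turn about x gives the same grasp; the last joint's range is limited). The gripper opens to 94 mm and grips with 3 to 60 N. Pads are 16 mm wide; open, the fingers measure 119 mm over their backs; the gripper's body (75 mm by 177 mm) begins 78 mm behind the grasp point.
Start: joints at [1.14, 0.276, 1.505, -0, 1.361, -0.121], TCP at [0.175, 0.548, 0.205] pointing down, gripper open.
Joint ranges: [-2.89, 2.89], [-0.75, 2.08], [0.22, 2.7], [-1.18, 4.32], [0.11, 2.71], [-2.7, 2.7]. Speed limits (rad/s): [2.57, 2.57, 3.14, 3.14, 3.14, 3.14].

INTERFACE

Orientations are given as a unit quaternion [w, x, y, z].
In Python, from station import env gives the robot as it stands.
- The arm moves only by the tool move_arm, never from a script. Its argument "targets" is a list that holds one entry, the list of rows, each a list of 7 numbers: the shift along the tool's x, y, z as a fraction of full scale, then the turn, a rotation vector about the tool's x, y, z as a fraction of full scale, then the gripper command: -1 is shut, 1 is fully open, values between are in proportion. A call has 1 to 5 rows; each row shifts and turns the commanded pose from where the row before left it, along the tool's axes as they then stand; what a row does not reach is not made up. Full scale, the value 1, is 80 cm for a shift and 4 degrees for a turn. A row lasts 1/12 s, in which the tool goes at most 41.7 mm and 7.16 degrees, less where a joint would pass 70% of its speed; a pose out of reach is approached as far as the arm can. A call with a number of a shift or a turn outside -1 to 1 is refused whole. A call with a gripper value outside its range is refused whole. The fingers move at their own pace and stop on an object; the grip force is fixed at half the most. Time passes only in rows, so rows that do not move let the fingers close. It gives the time, the measured TCP pose, the force and the opening at its end, in the units of the state.
- env.observe(): the state, without advancing time (a new reading comes with each control period).
- env.get_image(name): name is "side" or "top"; returns a dict with "frame" (420x560x3 uint8, red, green, blue), "intrinsics" (3x3 intrinsics, pixels), "k1" (the pictures are not rectified: a ray, as slopes to the right and down, at radius r is drawn at 1 + k1 r^2 times it, then the intrinsics apply), "pose" (4x4, takes a point from camera to world coordinates). Camera axes: x right, y down, z forward; pixel columns grow to the right and rows downward; lengths in m; the calibration is good to about 2 mm. A picture is of the moment at which its call begins. There is no depth.
- env.sign_off(): hands the job in, once; it reports no verdict.
Trained networks look in a picture, given as the dict that the camera call returned (one of the last four; its "shot" number tells which), for a name from the list of things; names that differ only in an ending like _2 or _b are one class to them, and where a whole thing is asked for, a point or a joint stands for the part that bears it (a point fixed in the world has none). Each returns a list of dicts, best first, with "score" (0 to 1); they miss things now and then, are a little off and sometimes report something else, mostly with a low value. They report only what shows in the picture. A call takes as long as a camera call. They do not tell look-alikes from the thing itself.
- env.spot_in(target, picture): "centre" ([row, column] in pixels, amid what is visible of it).
The state is a dict: "t": time; "q": joint angles; "dq": joint speeds; "joint_torque": joint torques, N m; "tool_pos": TCP position; "tool_rot": TCP orientation; "ft_force": force on the tool from outside, world axes, zero at the start; "wrist_torque": the same for the moment, N m; "opening": opening from 0.0 (shut) to 1.0 (fully open).
Only numpy, scipy, OpenCV 4.12 (cv2) and the standard library are available. Lean on these libraries where they do the work, as an engineer would, in place of code of your own. Each camera call takes 0.05 s, during which the arm holds its last target.

TASK

I need the saddle drilling jig that hangs at the back of the crowded hook: move the two templates in front of it over to the spare hook, which is bent, then take the jig down and set it over the frame's front rail (the one nearest the robot), fully down, its steel bushes facing the robot, and butted up against the left-hand leg. Feel your way and force nothing, for the hooks are light and the frame is freshly glued; drop nothing, leave both templates hanging, and leave everything else where it is.

Things in the scene. Friction and masses are not known exactly. Their poses are not given: they have to be found in the camera images.
- rack: steel tool bar that holds the hooks (all sizes in mm): flat bar 440 long, 30 high, 6 thick, its middle 270 above the bench, on two 25 mm posts at its ends (282 high). Origin: on the bench below the bar's middle; x away from the robot, y to its left, along the bar. The hooks are clipped on 70 left and 70 right of the middle; which is which changes
- loaded_hook: the crowded wire hook, straight and true: steel rod 8 in diameter running from the bar towards the robot (-x of this body). Origin: on the rod's axis at the bar's clip. Level for 118, then it turns up by 5 over its last 12 (axis ends at x = -130, z = +5, round tip of radius 4). Three things hang on it by their holes
- spare_hook: the free hook, same make and size; clip 26 x 44. This is the pose of the CLIP (origin where a true rod's axis starts, x away from the robot). The rod is bent where it leaves the clip: straight over its 118, but at 118 it is 3 to 10 lower than a true one and 0 to 12 off to the left or right; how much must be seen or felt. It holds its shape under 25 N, no more
- hinge_template: plywood template 12 thick, hanging first or second: plate 96 wide, 62 high with a window 64 x 26, and on top a tab 40 wide (y), 44 high with a round hanging hole of 18. Origin: the hole's centre; x along the hole, away from the robot, y left, z up. The tab reaches 18 above the origin; the wider plate begins 26 below it and ends 88 below. Grip the tab's side edges. About 90 g
- cup_template: plywood template 12 thick, hanging first or second (the order changes): plate 72 wide, 70 high with a round opening of 40, with the same tab and hanging hole (tab 40 wide, 18 above and 26 below the hole's centre). Origin: centre of the hanging hole; axes as the hinge template's; ends 96 below. About 90 g
- saddle_jig: the drilling jig, rearmost: upside-down U of plywood 80 wide (y), 44 deep (x), three steel bushes in its robot-side cheek. A tab as the others' (12 thick, 40 wide, hole of 18, 18 above and 26 below its centre) stands on its 16 mm top board; two cheeks 10 thick hang 46 below it, 24 apart, bevelled to 30 apart over the last 8. Origin: hole's centre; axes as the templates'. About 190 g
- jig_seat (a point): middle of the underside of the jig's top board (42 below the hole's centre), midway between the cheeks; axes as the jig's
- bushes (a point): the middle one of the three steel bushes, in the outer face of the jig's robot-side cheek (22 in front of and 66 below the hole's centre); axes as the jig's
- frame: low wooden stool frame fixed on the bench, freshly glued, a bar clamp along its right side: 300 long (y), 150 deep (x), 130 high, four legs 40 square joined by rails 20 thick, 62 high, centred on the legs, tops flush with the legs' tops. Origin: on the bench under its middle; x away from the robot, y left. The front rail, nearest the robot, lies at x = -55
- corner (a point): on the frame: point on top of the front rail, in the middle of its 20 mm thickness, where it meets the inner face of the left-hand leg (+y end); axes as the frame's. The leg stands 10 proud of the rail in front and behind, so the jig's cheeks butt against it; the jig (80 wide) is then centred 40 to the right (-y)
- glue_block: small pale wooden glue block with a hole, 50 x 34 x 22, lying on the bench inside the frame; origin: centre of its underside; not part of the job
- glue_bottle: white glue bottle, 52 across, 130 tall, on the bench under the tool bar, between its posts; origin: centre of its base; not part of the job
- hammer: hammer lying on the bench on the robot's right; origin: middle of its underside; not part of the job
- tape_roll: roll of masking tape, 96 across, 25 high, lying flat on the robot's left; origin: centre of its underside; not part of the job
- drill: black cordless drill, 200 tall, standing on its battery on the robot's left; origin: centre of the battery's underside; not part of the job
- mallet: wooden mallet lying on the bench on the robot's right; origin: in its underside, on the handle's line; not part of the job
- screw_tin: steel tin pot with two side handles, 84 across, 55 tall, on the robot's left; origin: centre of its base; not part of the job
Mind the look-alikes: they are no part of the job. Leave any blue look-alike of the saddle_jig alone. What is shaped like the hinge_template but pink is not meant.

How it is judged:
By the outcome, as a careful person would: the job done as asked, in the order asked, and still so for the second after the job is handed in, with the robot touching nothing.
It also fails if it takes over 72 s, if anything falls off the work surface, if the arm or the gripper's body presses on something with over 40 N, if the wrist force passes 120 N, or if a joint passes its speed limit or range.

## Working session

There is one attempt and no reset: what is moved stays moved. The work goes in short steps, Python scripts to look and compute and a tool call to move; the robot and the scene stay as the last step left them, time stands still between calls to the robot, and variables do not carry over. Pictures are saved under pics/ and viewed, and the job is handed in when it is done.

Besides the shell and the picture viewer there is one more tool, called after ">>>" in YAML: its name, and indented under it one key for each argument. move_arm: Moves the arm, as the interface text tells. Shift numbers are shares of 80 cm and turn numbers shares of 4 degrees, none past 1 either way. Its arguments: {"type":"object","properties":{"targets":{"type":"array","items":{"type":"array","items":{"type":"array","items":{"type":"number"}}}}},"required":["targets"]}

```bash
ls -la; mkdir -p pics; python3 - <<'E'
from station import env
import cv2, json
o=env.observe(); print({k:(v if not hasattr(v,'tolist') else v.tolist()) for k,v in o.items()})
print(env.pinch_z)
for n in("side","top"):
    p=env.get_image(n); cv2.imwrite(f"pics/{n}0.png",p["frame"][:,:,::-1]); print(n,p["intrinsics"],p["k1"],p["pose"],p["shot"])
E
```

```text
total 12
drwxr-xr-x  3 agent agent 4096 Dec  7 15:19 .
drwxr-xr-x 23 root  root  4096 Dec  7 15:19 ..
drwxr-xr-x  2 agent agent 4096 Dec  7 15:19 pics
{'t': 0.0, 'q': [1.1399954870097067, 0.27653488198852705, 1.5060835405049946, 1.0938675552606693e-06, 1.360686790493239, -0.12102752138943651], 'dq': [-0.0004658216463171301, 0.0007614164401525895, 0.0016296301350763511, -0.0005304636870527007, 0.0006443847167591961, 0.0013502013591768995], 'joint_torque': [-0.0014529017425957136, -40.4573929309845, -23.72230589389801, 0.06984816631302238, 0.034753287909552455, -0.00014106642083788756], 'tool_pos': [0.175073779053112, 0.5471234459528981, 0.2046587784544724], 'tool_rot': [0.6984764397843746, 0.10850159446540421, 0.6988070658937383, -0.10966654786941359], 'ft_force': [0.8581323746469578, 0.8324214323315735, -0.7981122397616957], 'wrist_torque': [0.04373133004293015, -0.004922200365110414, -0.05471848936758843], 'opening': 1.0004818974570988}
0.0188
side [[520.30702816   0.         291.57959284]
 [  0.         520.30702816 209.58531283]
 [  0.           0.           1.        ]] -0.01685615182638675 [[ 7.21836591e-01 -4.10685626e-01  5.57036132e-01 -3.44411289e-01]
 [-6.92063499e-01 -4.28611510e-01  5.80810026e-01 -9.46775246e-01]
 [ 2.21768818e-04 -8.04754304e-01 -5.93608003e-01  1.12388435e+00]
 [ 0.00000000e+00  0.00000000e+00  0.00000000e+00  1.00000000e+00]] 1
top [[390.5610257    0.         289.01062335]
 [  0.         390.5610257  207.89174916]
 [  0.           0.           1.        ]] -0.06348062599097352 [[-0.02965864 -0.97387047  0.22515922  0.30183388]
 [-0.99953259  0.02722471 -0.01390768 -0.00448761]
 [ 0.00741439 -0.22546646 -0.97422272  1.24485643]
 [ 0.          0.          0.          1.        ]] 2
```

View pics/side0.png

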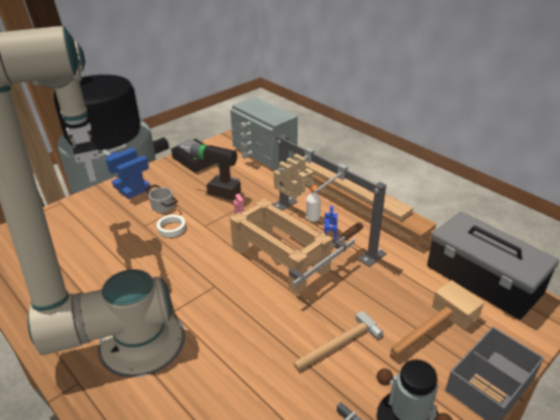

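View pics/top0.png

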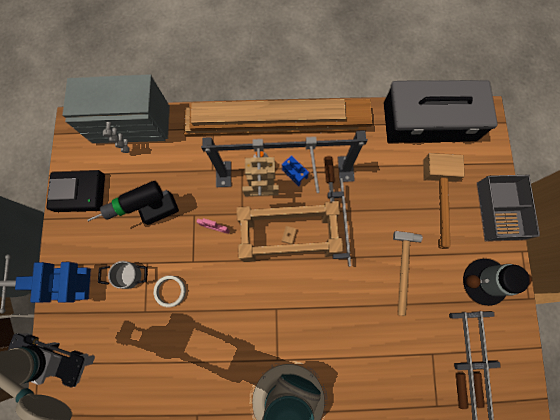

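The side view shows the rack at about (330,180) with the loaded hook on the left and the frame at about (285,240). The top view shows the rack at (285,145), templates at (262,175), the spare hook at (315,165) and the frame at (290,230). I'll zoom in and run the detectors next.

```bash
cat > h.py <<'E'
import numpy as np, cv2
from scipy.spatial.transform import Rotation as R
def proj(P,p):
    P=np.atleast_2d(P).astype(float); T=np.linalg.inv(p["pose"]); c=P@T[:3,:3].T+T[:3,3]
    s=c[:,:2]/c[:,2:]; r2=(s**2).sum(1,keepdims=True); s=s*(1+p["k1"]*r2)
    K=p["intrinsics"]; return np.c_[s[:,0]*K[0,0]+K[0,2], s[:,1]*K[1,1]+K[1,2]]
def ray(uv,p):
    K=p["intrinsics"]; d=np.array([(uv[0]-K[0,2])/K[0,0],(uv[1]-K[1,2])/K[1,1]]); s=d.copy()
    for _ in range(20): s=d/(1+p["k1"]*(s@s))
    v=p["pose"][:3,:3]@np.r_[s,1]; return p["pose"][:3,3],v/np.linalg.norm(v)
def atz(uv,p,z):
    o,v=ray(uv,p); return o+v*(z-o[2])/v[2]
def tri(uv1,p1,uv2,p2):
    o1,a=ray(uv1,p1);o2,b=ray(uv2,p2)
    A=np.c_[a,-b]; t=np.linalg.lstsq(A,o2-o1,rcond=None)[0]
    x,y=o1+a*t[0],o2+b*t[1]; return (x+y)/2,np.linalg.norm(x-y)
def crop(p,x0,y0,x1,y1,k,fn,pts=None):
    f=np.ascontiguousarray(p["frame"][y0:y1,x0:x1,::-1]); f=cv2.resize(f,None,fx=k,fy=k,interpolation=cv2.INTER_CUBIC)
    if pts is not None:
        for q in pts: cv2.circle(f,(int((q[0]-x0+.5)*k),int((q[1]-y0+.5)*k)),2,(0,0,255),-1)
    cv2.imwrite(fn,f)
E
python3 - <<'E'
from station import env
from h import *
import pickle
p={n:env.get_image(n) for n in("side","top")}
pickle.dump(p,open("p0.pkl","wb"))
for t in "rack loaded_hook spare_hook hinge_template cup_template saddle_jig jig_seat bushes frame corner glue_block glue_bottle".split():
    for n in p: print(t,n,[(np.round(d["centre"],1).tolist(),round(d["score"],2)) for d in env.spot_in(t,p[n])[:3]])
crop(p["side"],220,120,400,300,4,"pics/s1.png"); 
crop(p["side"],265,135,355,225,8,"pics/s2.png"); 
crop(p["top"],190,120,380,270,4,"pics/t1.png")
E
```

```text
rack side [([190.0, 363.8], 0.95), ([236.4, 287.7], 0.47)]
rack top [([145.2, 277.0], 0.74)]
loaded_hook side [([151.5, 306.6], 0.47)]
loaded_hook top [([146.9, 261.0], 0.45)]
spare_hook side [([174.0, 339.2], 0.59), ([238.3, 291.2], 0.48), ([166.9, 218.4], 0.2)]
spare_hook top [([151.5, 308.7], 0.48)]
hinge_template side [([180.8, 283.9], 0.75), ([203.7, 238.2], 0.67)]
hinge_template top [([188.3, 260.8], 0.72), ([221.8, 210.2], 0.53), ([173.9, 444.4], 0.45)]
cup_template side [([174.2, 298.5], 0.72)]
cup_template top [([175.9, 259.7], 0.58)]
saddle_jig side [([174.5, 303.1], 0.58), ([222.3, 333.2], 0.57)]
saddle_jig top [([163.0, 258.3], 0.71)]
jig_seat side [([222.5, 331.6], 0.73), ([173.2, 304.3], 0.57)]
jig_seat top [([168.9, 294.3], 0.76), ([163.0, 260.7], 0.69), ([267.8, 404.7], 0.34)]
bushes side [([222.9, 330.8], 0.83), ([174.6, 308.0], 0.72)]
bushes top [([169.4, 291.7], 0.69), ([165.6, 261.1], 0.62)]
frame side []
frame top [([216.1, 307.3], 0.83)]
corner side [([235.3, 291.1], 0.76), ([164.9, 220.2], 0.65), ([174.4, 296.9], 0.48)]
corner top [([215.2, 306.8], 0.72), ([273.3, 124.8], 0.58)]
glue_block side [([192.0, 365.2], 0.16), ([236.1, 289.6], 0.16)]
glue_block top [([236.2, 287.0], 0.63), ([174.6, 261.5], 0.61)]
glue_bottle side [([207.0, 312.4], 0.88), ([154.0, 306.4], 0.61)]
glue_bottle top [([278.1, 127.0], 0.3)]
```

View pics/s1.png

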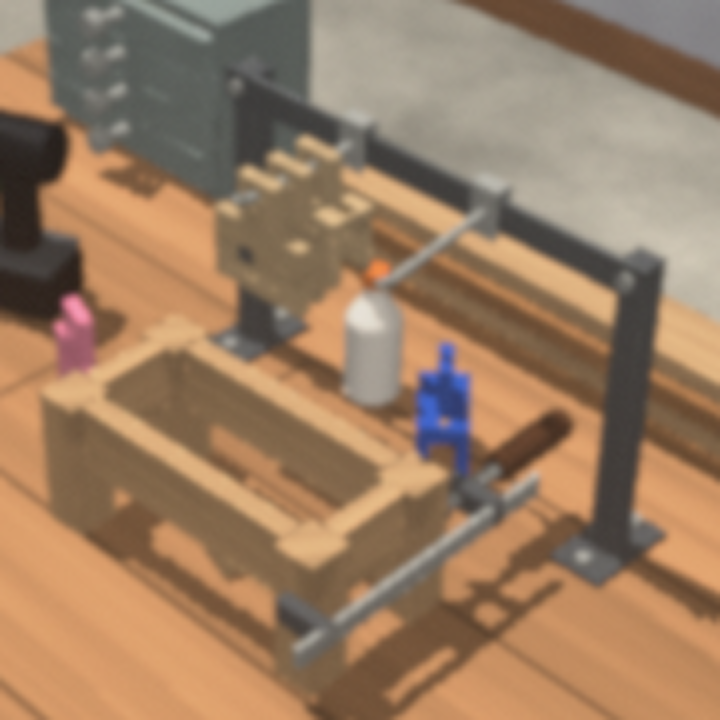

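View pics/s2.png

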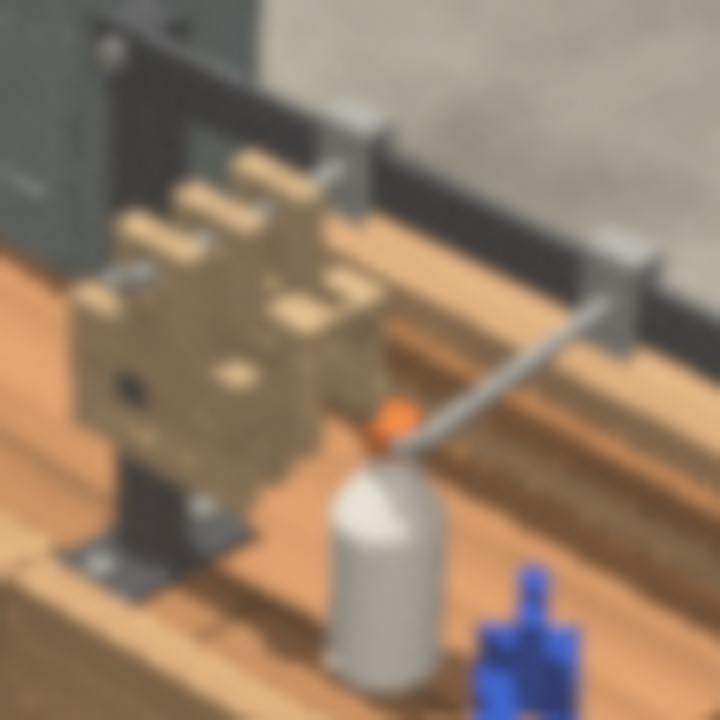

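View pics/t1.png

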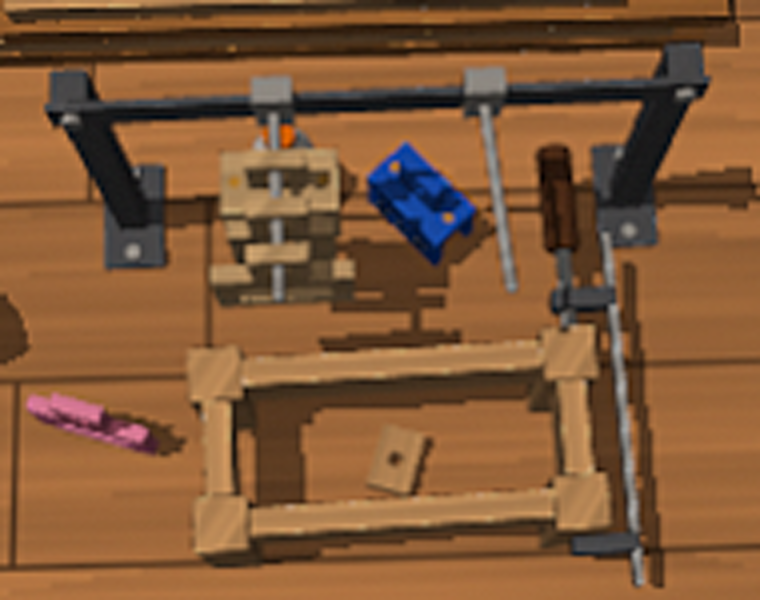

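Hinge template (the wide one) hangs in front, then the cup template, then the jig, all on the left hook. The spare hook on the right bends down and towards the robot's right. The pink and blue look-alikes lie apart from these. I'll fit the rack and frame poses next.

```bash
cat > fit.py <<'E'
from h import *
import pickle, sys
from scipy.optimize import least_squares
def edges_frame(x,y,yaw):
    # top-face edges of frame as segments
    z=.130; S=[]
    def rect(cx,cy,dx,dy):
        c=[(cx-dx/2,cy-dy/2),(cx+dx/2,cy-dy/2),(cx+dx/2,cy+dy/2),(cx-dx/2,cy+dy/2)]
        return [(c[i],c[(i+1)%4]) for i in range(4)]
    for sx in(-1,1): 
        # rails (long edges only)
        cx=sx*.055
        for e in(-.01,.01): S.append(((cx+e,-.11),(cx+e,.11)))
    for sy in(-1,1):
        cy=sy*.13
        for e in(-.01,.01): S.append(((-.035,cy+e),(.035,cy+e)))
    for sx in(-1,1):
        for sy in(-1,1):
            S+=[((sx*.075,sy*.11),(sx*.075,sy*.15)),((sx*.035,sy*.15),(sx*.075,sy*.15))]
    S=np.array(S); c,s=np.cos(yaw),np.sin(yaw); M=np.array([[c,-s],[s,c]])
    P=S@M.T+[x,y]; return np.concatenate([P,np.full(P.shape[:2]+(1,),z)],2)
def samp(S,n=40):
    t=np.linspace(.05,.95,n)[None,:,None]; return S[:,None,0]*(1-t)+S[:,None,1]*t
def gradmag(p,s=1.0):
    out=0
    f=p["frame"].astype(np.float32)
    for c in range(3):
        g=cv2.GaussianBlur(f[:,:,c],(0,0),s); gx=cv2.Sobel(g,cv2.CV_32F,1,0);gy=cv2.Sobel(g,cv2.CV_32F,0,1); out=out+gx**2+gy**2
    return np.sqrt(out)
def score(P,p,G):
    uv=proj(P.reshape(-1,3),p).astype(np.float32)
    v=cv2.remap(G,uv[:,0].reshape(-1,1),uv[:,1].reshape(-1,1),cv2.INTER_LINEAR)
    return v.mean()
E
cat > ff.py <<'E'
from fit import *
from scipy.optimize import minimize
p=pickle.load(open("p0.pkl","rb"))
# initial from top picks
q=[(215,374),(223,523),(581,500),(570,352)]
c=[atz((190+a/4-.5,120+b/4-.5),p["top"],.13) for a,b in q]; print(np.round(c,4))
m=np.mean(c,0); d=(c[0]-c[3])+(c[1]-c[2]); yaw=np.arctan2(-d[0],d[1]); print(m,yaw)
def run(cams,x0):
  for s in(3,1.5,.9):
    G={n:gradmag(p[n],s) for n in cams}
    f=lambda v:-sum(score(samp(edges_frame(*v)),p[n],G[n])/G[n].std() for n in cams)
    r=minimize(f,x0,method="Nelder-Mead",options=dict(initial_simplex=np.array(x0)+np.array([[0,0,0],[.006,0,0],[0,.006,0],[0,0,.03]])*s/2,xatol=1e-5,fatol=1e-5)); x0=r.x
  return r
for cams in(["top"],["side"],["top","side"]):
    r=run(cams,[m[0],m[1],yaw]); print(cams,np.round(r.x,4),r.fun)
P=samp(edges_frame(*r.x),60).reshape(-1,3)
crop(p["side"],220,180,340,300,6,"pics/fs.png",proj(P,p["side"])); crop(p["top"],230,195,350,265,6,"pics/ft.png",proj(P,p["top"]))
E
python3 ff.py
```

```text
[[ 0.5479  0.1137  0.13  ]
 [ 0.4387  0.1084  0.13  ]
 [ 0.4479 -0.1486  0.13  ]
 [ 0.5571 -0.1466  0.13  ]]
[ 0.49790653 -0.01828127  0.13      ] 0.03555252900760235
['top'] [ 0.4974 -0.0176  0.0345] -3.252119779586792
['side'] [ 0.4975 -0.0148  0.0313] -3.037087917327881
['top', 'side'] [ 0.4975 -0.0171  0.032 ] -6.170958518981934
```

View pics/fs.png

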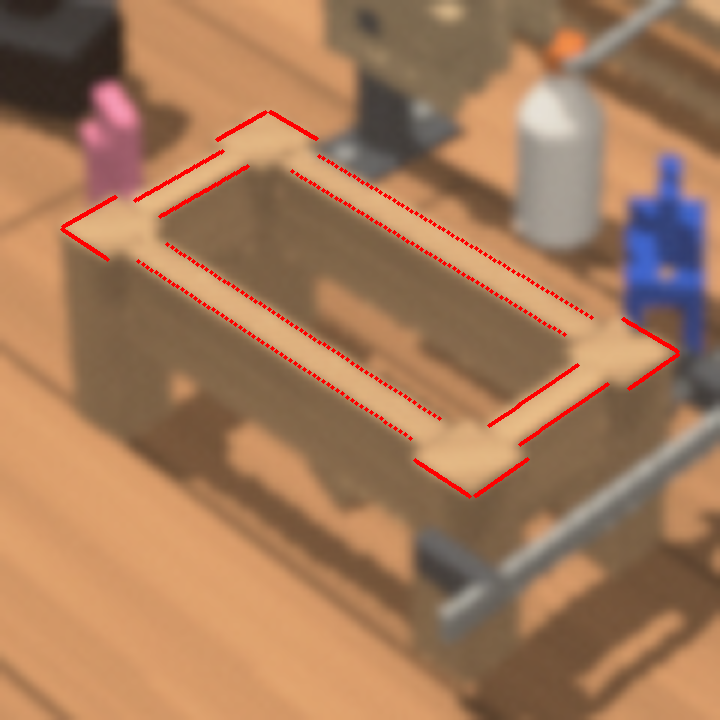

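View pics/ft.png

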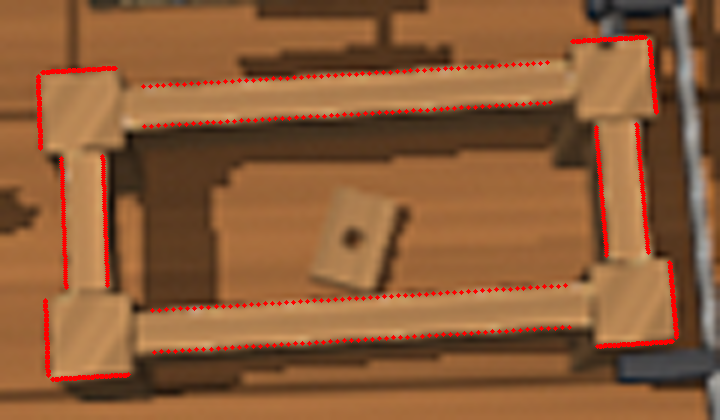

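The frame fit agrees in both views to within about 1 px. Next is the rack bar and hooks.

```bash
cat > fr.py <<'E'
from fit import *
from scipy.optimize import minimize
p=pickle.load(open("p0.pkl","rb"))
def edges(x,y,yaw):
    S=[]
    segs=[(-.195,-.09),(-.05,.05),(.09,.195)]
    for a,b in segs:
        S+= [((.003,a,.285),(.003,b,.285)),((-.003,a,.255),(-.003,b,.255))]
    S=np.array(S); c,s=np.cos(yaw),np.sin(yaw); M=np.array([[c,-s,0],[s,c,0],[0,0,1]])
    return S@M.T+[x,y,0]
def posts(x,y,yaw):
    S=[]
    for sy in(-1,1):
      cy=sy*.2075  # posts at bar ends
      for a in(-.0125,.0125):
        for b in(-.0125,.0125):
          S.append(((b,cy+a,.02),(b,cy+a,.282)))
    S=np.array(S); c,s=np.cos(yaw),np.sin(yaw); M=np.array([[c,-s,0],[s,c,0],[0,0,1]])
    return S@M.T+[x,y,0]
a=atz((190+72/4,120+98/4),p["top"],.282);b=atz((190+683/4,120+65/4),p["top"],.282);print(a,b,np.linalg.norm(a-b))
m=(a+b)/2; d=a-b; yaw=np.arctan2(-d[0],d[1]); print(m,yaw)
def run(cams,x0):
  for s in(2.5,1.5,.9):
    G={n:gradmag(p[n],s) for n in cams}
    f=lambda v:-sum(score(samp(edges(*v)),p[n],G[n])/G[n].std() for n in cams)-.0*v[0]
    r=minimize(f,x0,method="Nelder-Mead",options=dict(initial_simplex=np.array(x0)+np.array([[0,0,0],[.006,0,0],[0,.006,0],[0,0,.03]])*s/2,xatol=1e-5,fatol=1e-5)); x0=r.x
  return r
for cams in(["top"],["side"],["top","side"]):
    r=run(cams,[m[0],m[1],yaw]); print(cams,np.round(r.x,4),r.fun)
P=samp(np.concatenate([edges(*r.x),posts(*r.x)]),60).reshape(-1,3)
crop(p["side"],265,125,395,265,5,"pics/rs.png",proj(P,p["side"])); crop(p["top"],195,125,375,195,4,"pics/rt.png",proj(P,p["top"]))
E
python3 fr.py
```

```text
[0.70185371 0.1902385  0.282     ] [ 0.7144512  -0.21468872  0.282     ] 0.405123135723268
[ 0.70815246 -0.01222511  0.282     ] 0.031100477950271026
['top'] [ 0.7103 -0.0192  0.0819] -2.611304998397827
['side'] [ 0.7016 -0.013   0.0105] -3.715224027633667
['top', 'side'] [ 0.7008 -0.0141  0.0187] -7.520587921142578
```

View pics/rs.png

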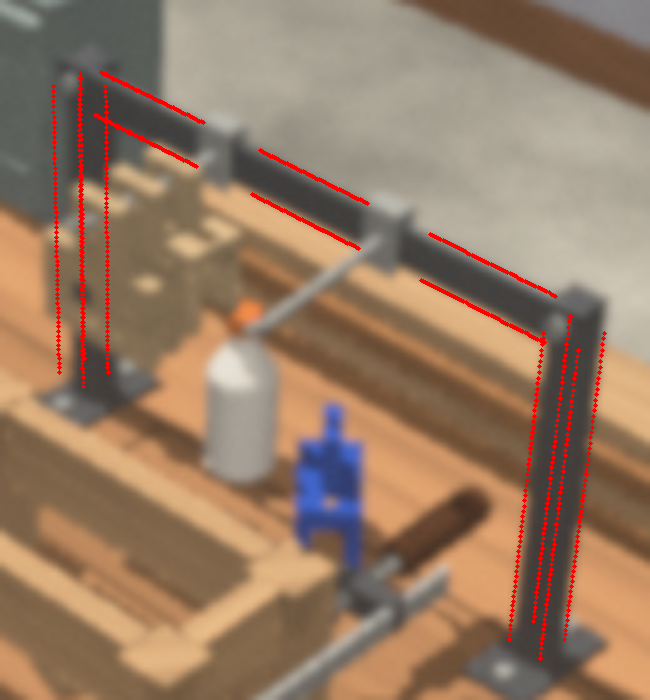

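View pics/rt.png

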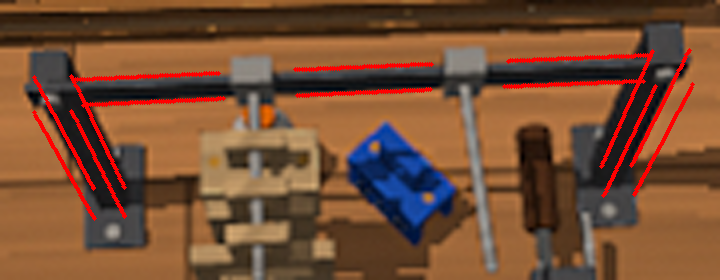

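```bash
cat > fr2.py <<'E'
exec(open("fr.py").read().split("a=atz")[0])
def posts(x,y,yaw,off,cyy):
    S=[]
    for sy in(-1,1):
      cy=sy*cyy; X0=off-.0125;X1=off+.0125
      for a in(-.0125,.0125): S.append(((X0,cy+a,.02),(X0,cy+a,.25)))
      S+=[((X0,cy-.0125,.282),(X0,cy+.0125,.282)),((X1,cy-.0125,.282),(X1,cy+.0125,.282)),((X0,cy-.0125,.282),(X1,cy-.0125,.282)),((X0,cy+.0125,.282),(X1,cy+.0125,.282))]
    S=np.array(S); c,s=np.cos(yaw),np.sin(yaw); M=np.array([[c,-s,0],[s,c,0],[0,0,1]])
    return S@M.T+[x,y,0]
def run(cams,x0):
  for s in(2.5,1.5,.9):
    G={n:gradmag(p[n],s) for n in cams}
    f=lambda v:-sum((score(samp(edges(*v[:3])),p[n],G[n])+score(samp(posts(*v)),p[n],G[n]))/G[n].std() for n in cams)
    r=minimize(f,x0,method="Nelder-Mead",options=dict(initial_simplex=np.array(x0)+np.vstack([np.zeros(5),np.diag([.006,.006,.03,.006,.006])])*s/2,xatol=1e-5,fatol=1e-5,maxiter=3000)); x0=r.x
  return r
for cams in(["top"],["side"],["top","side"]):
    r=run(cams,[.703,-.0135,.03,.0155,.2075]); print(cams,np.round(r.x,4),r.fun)
P=samp(np.concatenate([edges(*r.x[:3]),posts(*r.x)]),60).reshape(-1,3)
crop(p["side"],265,125,395,265,5,"pics/rs2.png",proj(P,p["side"])); crop(p["top"],195,125,375,195,4,"pics/rt2.png",proj(P,p["top"]))
E
python3 fr2.py
```

```text
['top'] [ 0.7007 -0.0124  0.0167  0.0156  0.2019] -5.827190399169922
['side'] [ 0.7013 -0.0176  0.0192  0.0128  0.1972] -5.504607677459717
['top', 'side'] [ 0.7008 -0.0123  0.0178  0.0147  0.2018] -11.316244125366211
```

View pics/rs2.png

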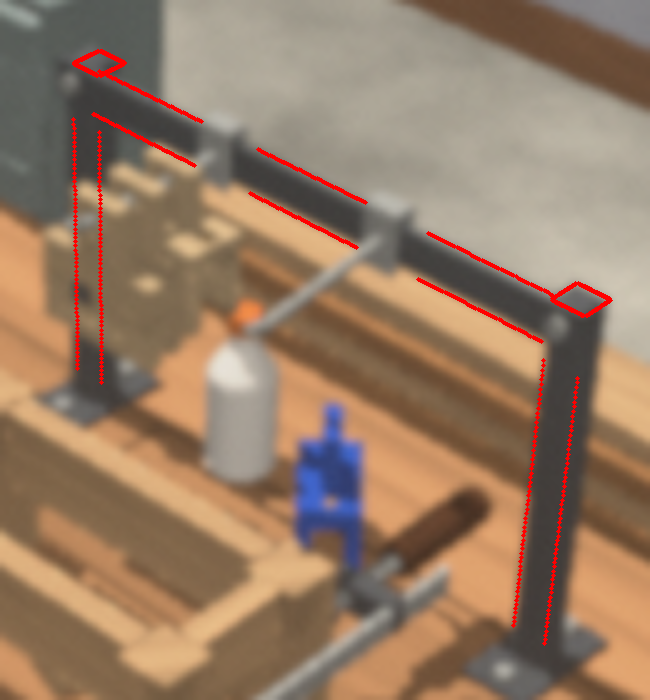

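View pics/rt2.png

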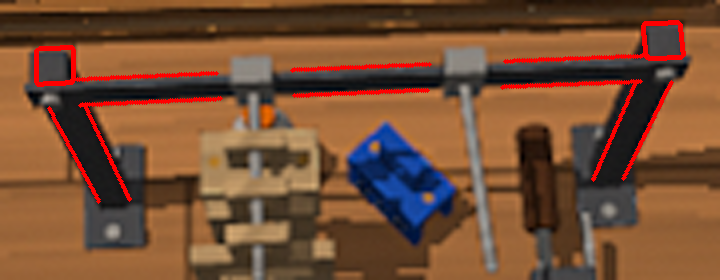

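```bash
cat > fh.py <<'E'
exec(open("fr.py").read().split("a=atz")[0])
def sil(A,B,p,r=.004,lo=.12,hi=.97,n=50):
    t=np.linspace(lo,hi,n)[:,None]; P=A+(B-A)*t; v=P-p["pose"][:3,3]; w=np.cross(B-A,v); w/=np.linalg.norm(w,axis=1)[:,None]
    return np.concatenate([P+r*w,P-r*w])
def U(a,b,x0,y0,k): return (x0+a/k-.5,y0+b/k-.5)
tb=U(465,88,195,125,4); tt=U(491,268,195,125,4); sb=U(383,238,265,125,5); st=U(262,326,265,125,5)
B0=tri(tb,p["top"],sb,p["side"]);T0=tri(tt,p["top"],st,p["side"]); print("base",B0,"tip",T0,np.linalg.norm(B0[0]-T0[0]))
yaw=.0178; rk=np.array([.7008,-.0125,0]); M=np.array([[np.cos(yaw),-np.sin(yaw),0],[np.sin(yaw),np.cos(yaw),0],[0,0,1]])
print("in rack frame",(B0[0]-rk)@M,(T0[0]-rk)@M)
x0=np.r_[B0[0],T0[0]]
for s in(2,1.2,.8):
    G={n:gradmag(p[n],s) for n in p}
    f=lambda v:-sum(score(sil(v[:3],v[3:],p[n]),p[n],G[n])/G[n].std() for n in p)
    r=minimize(f,x0,method="Nelder-Mead",options=dict(initial_simplex=np.array(x0)+np.vstack([np.zeros(6),np.eye(6)*.005]),xatol=1e-5,fatol=1e-5,maxiter=4000)); x0=r.x
print("fit",np.round((r.x[:3]-rk)@M,4),np.round((r.x[3:]-rk)@M,4),r.fun)
P=lambda n:np.concatenate([sil(r.x[:3],r.x[3:],p[n])])
# loaded hook predicted true
A=rk+M@np.array([-.01,.07,.27]);C=rk+M@np.array([-.128,.07,.27]);D=rk+M@np.array([-.140,.07,.275])
def L(n): return np.concatenate([sil(A,C,p[n]),sil(C,D,p[n])])
crop(p["side"],270,130,360,220,8,"pics/hs.png",np.concatenate([proj(P("side"),p["side"]),proj(L("side"),p["side"])])); crop(p["top"],230,135,330,205,7,"pics/ht.png",np.concatenate([proj(P("top"),p["top"]),proj(L("top"),p["top"])]))
E
python3 fh.py
```

```text
base (array([ 0.69244052, -0.08166002,  0.2752365 ]), np.float64(0.002631826566481462)) tip (array([ 0.57044981, -0.09443566,  0.2735698 ]), np.float64(0.006547390845823954)) 0.12266917678600807
in rack frame [-0.00958914 -0.06900027  0.2752365 ] [-0.13178792 -0.07960257  0.2735698 ]
fit [ 0.0102 -0.0635  0.2966] [-0.1295 -0.0764  0.2811] -5.210299491882324
```

View pics/hs.png

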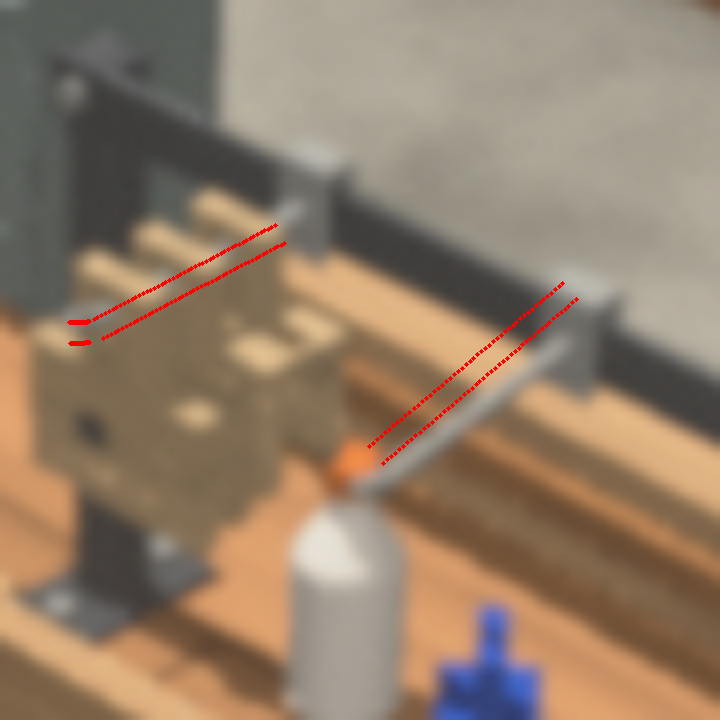

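View pics/ht.png

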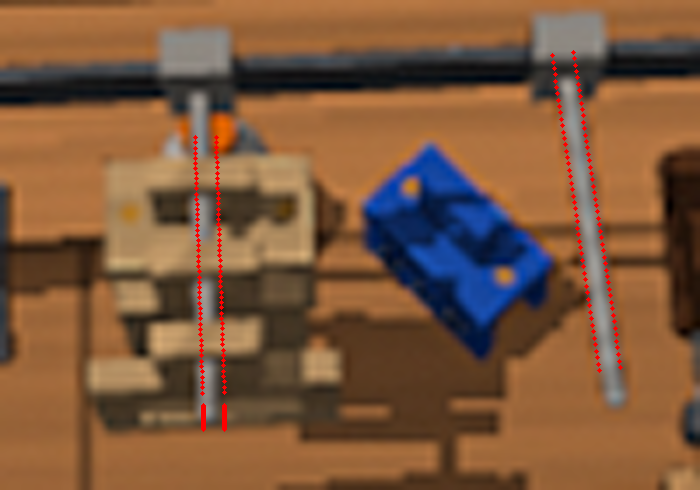

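```bash
cat > fh2.py <<'E'
exec(open("fr.py").read().split("a=atz")[0])
yaw=.0178; rk=np.array([.7008,-.0125,0]); M=np.array([[np.cos(yaw),-np.sin(yaw),0],[np.sin(yaw),np.cos(yaw),0],[0,0,1]])
US=lambda a,b:(270+a/8-.5,130+b/8-.5); UT=lambda a,b:(230+a/7-.5,135+b/7-.5)
def line(s,t):
    n1=np.cross(ray(s[0],p["side"])[1],ray(s[1],p["side"])[1]);n2=np.cross(ray(t[0],p["top"])[1],ray(t[1],p["top"])[1])
    d=np.cross(n1,n2); d/=np.linalg.norm(d); 
    o=np.linalg.lstsq(np.vstack([n1,n2]),[n1@p["side"]["pose"][:3,3],n2@p["top"]["pose"][:3,3]],rcond=None)[0]
    return o,d
for nm,s,t in [("spare",[US(562,345),US(355,492)],[UT(570,85),UT(616,400)]),("loaded",[US(292,212),US(100,305)],[UT(199,95),UT(207,400)])]:
    o,d=line(s,t); d=d*np.sign(-d[0])
    for x in(.69,.68,.60,.58,.57,.56):
        P=o+d*(x-o[0])/d[0]; print(nm,np.round(P,4),"rack",np.round((P-rk)@M,4))
    print("ends: tri base",tri(s[0],p["side"],t[0],p["top"]),"tip",tri(s[1],p["side"],t[1],p["top"]))
# clips: picks
print("bar mid check", [np.round((tri(US(*a),p["side"],UT(*b),p["top"])[0]-rk)@M,4) for a,b in [((625,265),(605,15)),((350,153),(232,30))]])
E
python3 fh2.py
python3 - <<'E'
import sys; sys.path.insert(0,'.')
from h import *; import pickle
p=pickle.load(open("p0.pkl","rb"))
crop(p["side"],295,140,355,200,13,"pics/z1.png"); crop(p["top"],245,130,325,200,10,"pics/z2.png")
E
```

```text
spare [ 0.69   -0.0814  0.2757] rack [-0.012  -0.0687  0.2757]
spare [ 0.68   -0.0823  0.2755] rack [-0.022  -0.0694  0.2755]
spare [ 0.6    -0.09    0.2738] rack [-0.1022 -0.0757  0.2738]
spare [ 0.58   -0.0919  0.2734] rack [-0.1222 -0.0773  0.2734]
spare [ 0.57   -0.0929  0.2732] rack [-0.1322 -0.0781  0.2732]
spare [ 0.56   -0.0939  0.273 ] rack [-0.1422 -0.0788  0.273 ]
ends: tri base (array([ 0.69025094, -0.08087371,  0.27485393]), np.float64(0.0016937112006703116)) tip (array([ 0.56656571, -0.09241805,  0.27151338]), np.float64(0.002978262684866224))
loaded [0.69   0.059  0.2759] rack [-0.0095  0.0717  0.2759]
loaded [0.68   0.0589 0.2761] rack [-0.0195  0.0717  0.2761]
loaded [0.6    0.0576 0.2782] rack [-0.0995  0.0719  0.2782]
loaded [0.58   0.0573 0.2787] rack [-0.1195  0.072   0.2787]
loaded [0.57   0.0572 0.2789] rack [-0.1295  0.072   0.2789]
loaded [0.56   0.057  0.2792] rack [-0.1395  0.072   0.2792]
ends: tri base (array([0.68879097, 0.06047933, 0.27420811]), np.float64(0.004985386773395979)) tip (array([0.57185762, 0.05529277, 0.28133607]), np.float64(0.006081964312215701))
bar mid check [array([ 0.0036, -0.0811,  0.3084]), array([0.0047, 0.0581, 0.3008])]
```

View pics/z1.png

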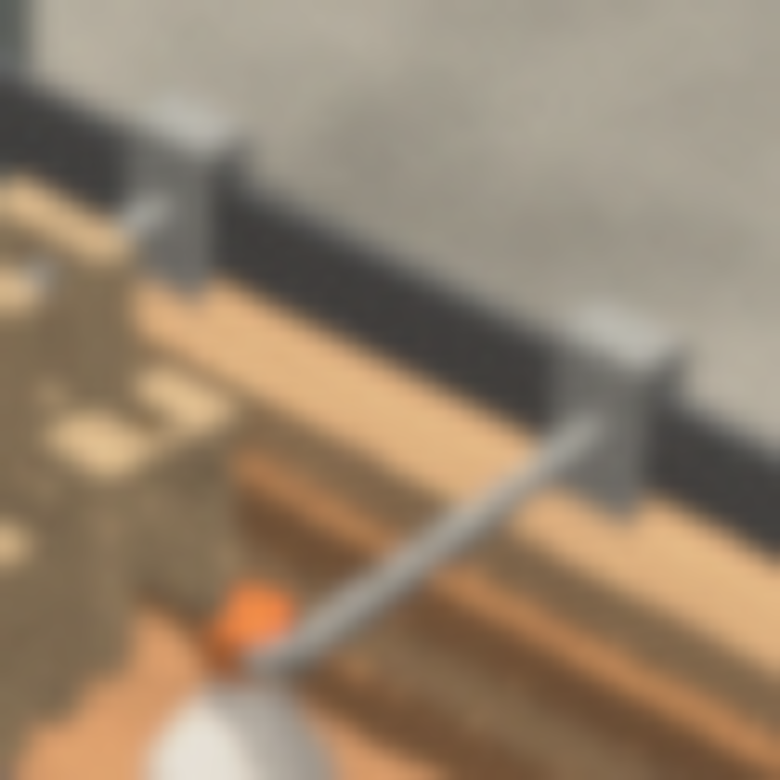

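View pics/z2.png

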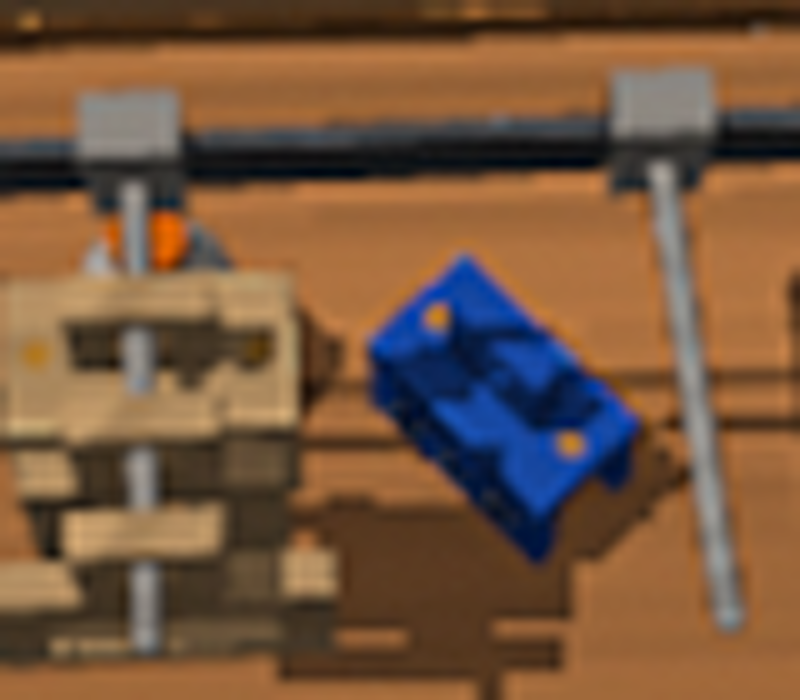

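```bash
cat >> h.py <<'E'
def tool(o): 
    q=o["tool_rot"]; return np.array(o["tool_pos"]), R.from_quat([q[1],q[2],q[3],q[0]])
def need(o,target,yaw=None,Rt=None):
    """shift (in 0.8m fractions, tool axes) and turn rotvec (in 4deg fractions) from measured pose to target (tool down, tool y at yaw from +-world y)"""
    P,Q=tool(o); d=Q.inv().apply(np.array(target)-P)/.8
    out=[d]
    if yaw is not None:
        y=Q.as_matrix()[:,1]; s=1 if y[1]>0 else -1
        yy=s*np.array([-np.sin(yaw),np.cos(yaw),0]); x=np.array([0,0,-1.]); Rt=np.c_[x,yy,np.cross(x,yy)]
        out.append((Q.inv()*R.from_matrix(Rt)).as_rotvec()/np.radians(4))
    return out
def show():
    from station import env
    o=env.observe(); P,Q=tool(o)
    print("t",round(o["t"],2),"P",np.round(P,4),"F",np.round(o["ft_force"],2),"T",np.round(o["wrist_torque"],2),"op",round(o["opening"],3)); print("q",np.round(o["q"],3)); print(np.round(Q.as_matrix(),3)); return o
E
python3 - <<'E'
from h import *
o=show(); print(need(o,[.54,.056,.36],.0178))
E
```

```text
t 1.4 P [0.1753 0.5477 0.2055] F [0.92 1.25 0.1 ] T [-0.01  0.01 -0.03] op 0.997
q [ 1.14   0.276  1.505 -0.     1.361 -0.121]
[[ 0.     0.305  0.952]
 [ 0.     0.952 -0.305]
 [-1.     0.     0.   ]]
[array([-0.19318029, -0.44635009,  0.6215085 ]), array([-4.69175771e+00,  2.94252667e-04, -8.73736834e-04])]
```

>>> move_arm:
  targets:
    - [[-0.04,0,0,-0.94,0,0,1],[-0.04,0,0,-0.94,0,0,1],[-0.04,0,0,-0.94,0,0,1],[-0.04,0,0,-0.94,0,0,1],[-0.033,0,0,-0.94,0,0,1]]

```text
t: 1.82
tool_pos: [0.1753, 0.5478, 0.3625]
tool_rot: [0.707, -0.007, 0.707, 0.008]
ft_force: [-1.3, 0.4, -0.5]
opening: 0.999
```

```bash
python3 - <<'E'
from h import *
o=show(); print(need(o,[.54,.056,.36],.0178))
E
```

```text
t 1.82 P [0.1753 0.5478 0.3625] F [-1.27  0.42 -0.45] T [ 0.07 -0.05 -0.05] op 0.999
q [ 1.14   0.232  1.189  0.     1.718 -0.452]
[[ 0.001 -0.022  1.   ]
 [ 0.002  1.     0.022]
 [-1.     0.002  0.001]]
[array([ 0.00222526, -0.62446408,  0.44241589]), array([ 0.05472619,  0.01432437, -0.03053993])]
```

>>> move_arm:
  targets:
    - [[0,-0.0416,0.0295,0.05,0,0,1],[0,-0.0416,0.0295,0,0,0,1],[0,-0.0416,0.0295,0,0,0,1],[0,-0.0416,0.0295,0,0,0,1],[0,-0.0416,0.0295,0,0,0,1]]

```text
t: 2.23
tool_pos: [0.2964, 0.3816, 0.3601]
tool_rot: [0.707, -0.005, 0.707, 0.006]
ft_force: [1.2, 0.0, 0.0]
opening: 0.999
```

>>> move_arm:
  targets:
    - [[0,-0.0416,0.0295,0,0,0,1],[0,-0.0416,0.0295,0,0,0,1],[0,-0.0416,0.0295,0,0,0,1],[0,-0.0416,0.0295,0,0,0,1],[0,-0.0416,0.0295,0,0,0,1]]

```text
t: 2.65
tool_pos: [0.417, 0.2167, 0.3602]
tool_rot: [0.707, -0.005, 0.707, 0.005]
ft_force: [0.0, 0.3, 0.4]
opening: 1.003
```

>>> move_arm:
  targets:
    - [[0,-0.0416,0.0295,0,0,0,1],[0,-0.0416,0.0295,0,0,0,1],[0,-0.0416,0.0295,0,0,0,1],[0,-0.0416,0.0295,0,0,0,1],[0,-0.0416,0.0295,0,0,0,1]]

```text
t: 3.07
tool_pos: [0.5376, 0.0519, 0.3601]
tool_rot: [0.707, -0.005, 0.707, 0.005]
ft_force: [0.4, 1.3, -0.2]
opening: 0.998
```

```bash
python3 - <<'E'
from h import *
from station import env
import pickle
o=show(); print(need(o,[.54,.056,.36],.0178))
p={n:env.get_image(n) for n in("side","top")}
o=env.observe()
pickle.dump((p,tool(o)[0],tool(o)[1].as_matrix()),open("p1.pkl","wb"))
P,Q=tool(o)
pts=np.array([P,P+Q.apply([0,.047,0]),P+Q.apply([0,-.047,0])])
crop(p["side"],250,90,400,230,5,"pics/s3.png",proj(pts,p["side"])); crop(p["top"],200,100,350,210,5,"pics/t3.png",proj(pts,p["top"]))
E
```

```text
t 3.07 P [0.5376 0.0519 0.3601] F [ 0.36  1.32 -0.23] T [ 0.06 -0.03 -0.04] op 0.998
q [-0.033  0.176  1.268  0.     1.698 -1.618]
[[ 0.001 -0.014  1.   ]
 [ 0.     1.     0.014]
 [-1.     0.     0.001]]
[array([0.00010815, 0.00503172, 0.00310266]), array([-0.04736593,  0.00833339, -0.00409092])]
```

View pics/s3.png

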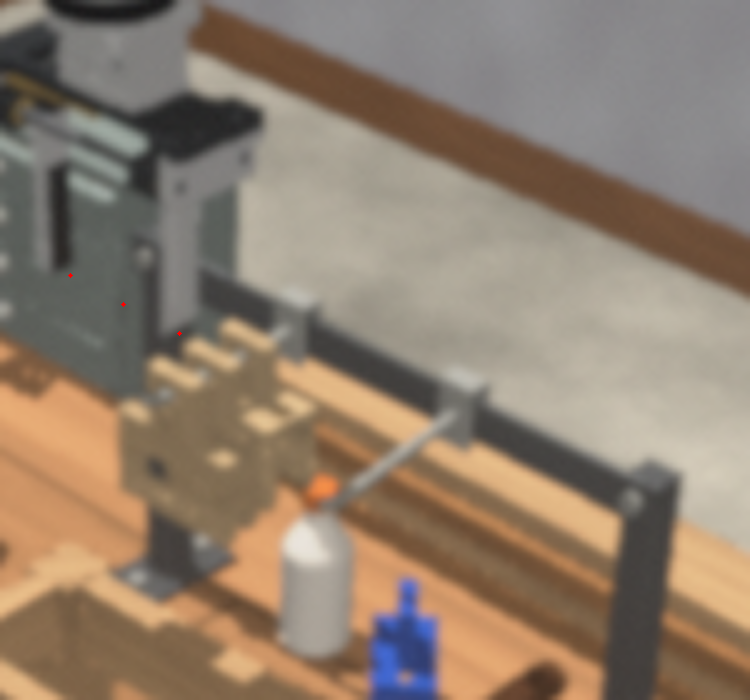

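View pics/t3.png

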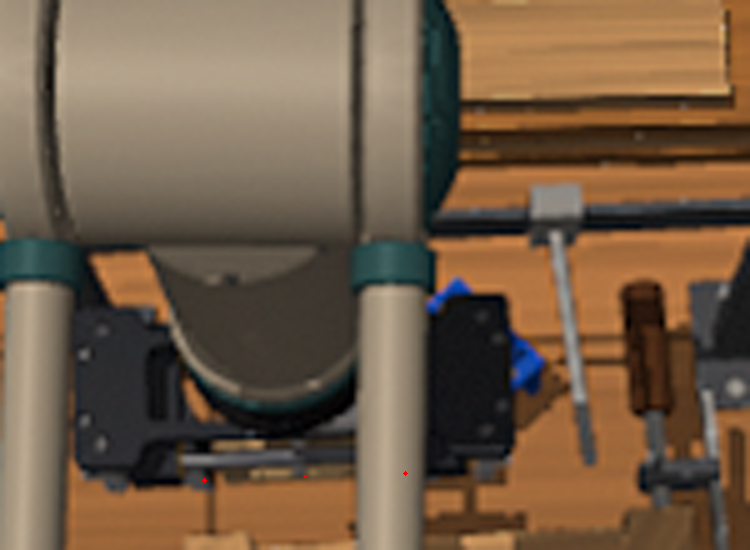

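The side view shows the fingertips at (175,330) and (65,270) in the crop, against projections of (180,333) and (70,275). Arm and camera calibration therefore agree to about 1 px. Next I'll measure the tabs from the earlier clean pictures.

```bash
cat > ft.py <<'E'
exec(open("fr.py").read().split("a=atz")[0])
yaw=.0178; rk=np.array([.7008,-.0125,0]); M=np.array([[np.cos(yaw),-np.sin(yaw),0],[np.sin(yaw),np.cos(yaw),0],[0,0,1]])
ZT=.288
U2=lambda a,b:(245+a/10-.5,130+b/10-.5)
for n,c in dict(jig=(150,297),cup=(143,408),hinge=(145,533)).items():
    print(n,atz(U2(*c),p["top"],ZT))
def tmpl(x,y,z,yw,w,jig=False):
    "edges: tab top rect, shoulders front/back top edges, side"
    S=[]
    t=.006
    zt=.018
    S+=[((-t,-.02,zt),(-t,.02,zt)),((t,-.02,zt),(t,.02,zt)),((-t,-.02,zt),(t,-.02,zt)),((-t,.02,zt),(t,.02,zt)),((-t,-.02,zt),(-t,-.02,-.026))]
    if not jig:
        for s in(-1,1): S+=[((-t,s*.02,-.026),(-t,s*w/2,-.026)),((t,s*.02,-.026),(t,s*w/2,-.026)),((-t,s*w/2,-.026),(t,s*w/2,-.026))]
    else:
        S+=[((-.022,-w/2,-.026),(-.022,w/2,-.026)),((-.022,-w/2,-.026),(.022,-w/2,-.026)),((.022,-w/2,-.026),(.022,-.02,-.026)),((-.022,w/2,-.026),(.022,w/2,-.026))]
    S=np.array(S); c,s=np.cos(yw),np.sin(yw); m=np.array([[c,-s,0],[s,c,0],[0,0,1]])
    return S@m.T+[x,y,z]
allp=[]
for n,c,w,j in [("jig",(150,297),.08,True),("cup",(143,408),.072,False),("hinge",(145,533),.096,False)]:
    x0=np.r_[atz(U2(*c),p["top"],ZT)[:2],.270,.018]
    for s in(1.5,.9):
        G={q:gradmag(p[q],s) for q in p}
        f=lambda v:-sum(score(samp(tmpl(*v,w,j)),p[q],G[q])/G[q].std() for q in p)+((v[3]-.018)/.05)**2
        r=minimize(f,x0,method="Nelder-Mead",options=dict(initial_simplex=np.array(x0)+np.vstack([np.zeros(4),np.diag([.004,.004,.004,.03])]),xatol=1e-5,fatol=1e-5,maxiter=3000)); x0=r.x
    print(n,np.round(r.x,4),r.fun); allp.append(samp(tmpl(*r.x,w,j),30).reshape(-1,3))
P=np.concatenate(allp)
crop(p["side"],270,140,320,200,12,"pics/ps.png",proj(P,p["side"])); crop(p["top"],240,140,290,200,12,"pics/pt.png",proj(P,p["top"]))
E
python3 ft.py
```

```text
jig [0.65458294 0.05446216 0.288     ]
cup [0.62439105 0.05661404 0.288     ]
hinge [0.59084054 0.05648807 0.288     ]
jig [0.6551 0.0582 0.268  0.0161] -4.9462830582550374
cup [0.6211 0.038  0.2827 0.0185] -4.726445722785122
hinge [0.5918 0.057  0.2679 0.0165] -5.722255607680613
```

View pics/ps.png

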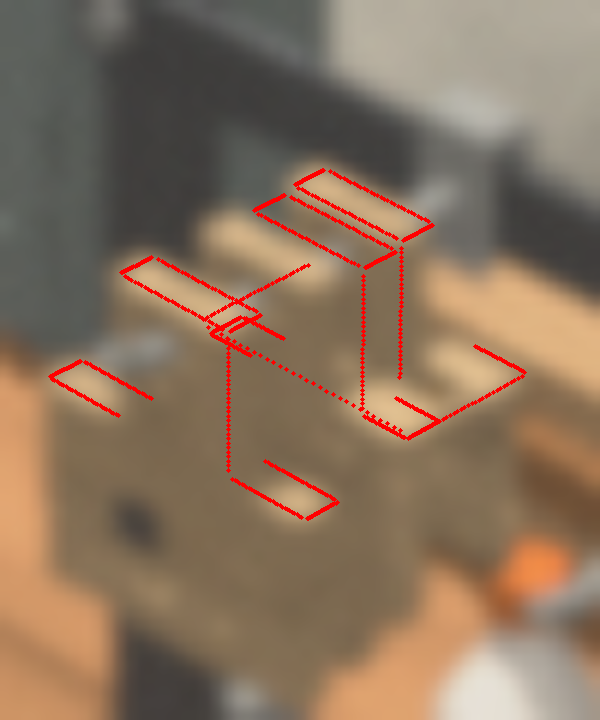

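View pics/pt.png

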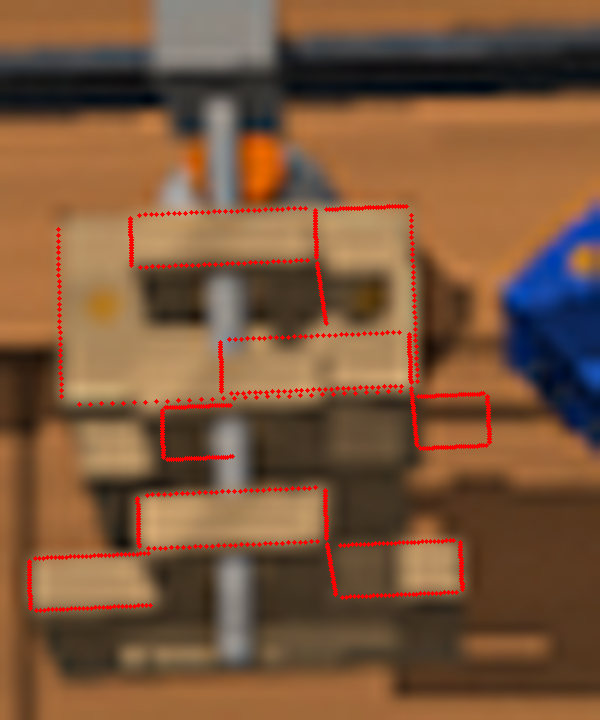

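Hinge and jig fit cleanly in both views: hinge hole at (.592,.057,.268), jig hole at (.655,.058,.268). The cup fit failed, but it must sit at x≈.623 on the same rod. I'll refit the spare rod with a better initial guess, then move.

```bash
cat > fs.py <<'E'
exec(open("fh2.py").read().split("for nm")[0])
def sil(A,B,p,r=.004,lo=.1,hi=.95,n=60):
    t=np.linspace(lo,hi,n)[:,None]; P=A+(B-A)*t; v=P-p["pose"][:3,3]; w=np.cross(B-A,v); w/=np.linalg.norm(w,axis=1)[:,None]
    return np.concatenate([P+r*w,P-r*w])
def AB(v): # base y,z in rack frame; slopes lateral & drop (mm per 118)
    A=np.array([-.008,v[0],v[1]]); B=A+np.array([-.118,v[2],-v[3]]); return rk+M@A,rk+M@B
for cams in(["side","top"],):
  for z0 in(.276,.272):
    x0=np.array([-.0687,z0,-.008,.003])
    for s in(1.2,.8,.6):
        G={n:gradmag(p[n],s) for n in p}
        f=lambda v:-sum(score(sil(*AB(v),p[n]),p[n],G[n])/G[n].std() for n in cams)
        r=minimize(f,x0,method="Nelder-Mead",options=dict(initial_simplex=x0+np.vstack([np.zeros(4),np.eye(4)*.002]),xatol=1e-6,fatol=1e-6,maxiter=4000)); x0=r.x
        print(s,np.round(r.x,4),r.fun, "world",[np.round(q,4) for q in AB(r.x)])
A,B=AB(r.x)
crop(p["side"],300,140,350,200,12,"pics/qs.png",proj(sil(A,B,p["side"]),p["side"])); crop(p["top"],290,140,340,200,12,"pics/qt.png",proj(sil(A,B,p["top"]),p["top"]))
E
python3 fs.py
```

```text
1.2 [-0.0672  0.2807 -0.0101  0.0113] -4.619617938995361 world [array([ 0.694 , -0.0798,  0.2807]), array([ 0.5762, -0.092 ,  0.2693])]
0.8 [-0.0675  0.2791 -0.0097  0.0097] -5.185006141662598 world [array([ 0.694 , -0.0802,  0.2791]), array([ 0.5762, -0.092 ,  0.2694])]
0.6 [-0.0674  0.2781 -0.01    0.0079] -5.410701274871826 world [array([ 0.694 , -0.08  ,  0.2781]), array([ 0.5762, -0.0921,  0.2703])]
1.2 [-0.0632  0.3088 -0.0153  0.0459] -4.770674705505371 world [array([ 0.6939, -0.0758,  0.3088]), array([ 0.5762, -0.0933,  0.2628])]
0.8 [-0.0635  0.3091 -0.0146  0.0445] -5.123859405517578 world [array([ 0.6939, -0.0762,  0.3091]), array([ 0.5762, -0.0929,  0.2647])]
0.6 [-0.0635  0.3091 -0.0146  0.0444] -5.210409164428711 world [array([ 0.6939, -0.0762,  0.3091]), array([ 0.5762, -0.0928,  0.2647])]
```

View pics/qs.png

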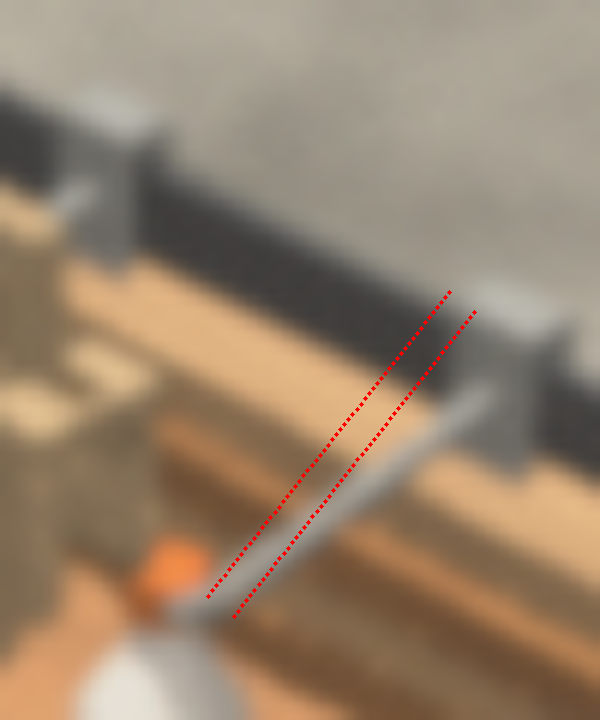

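View pics/qt.png

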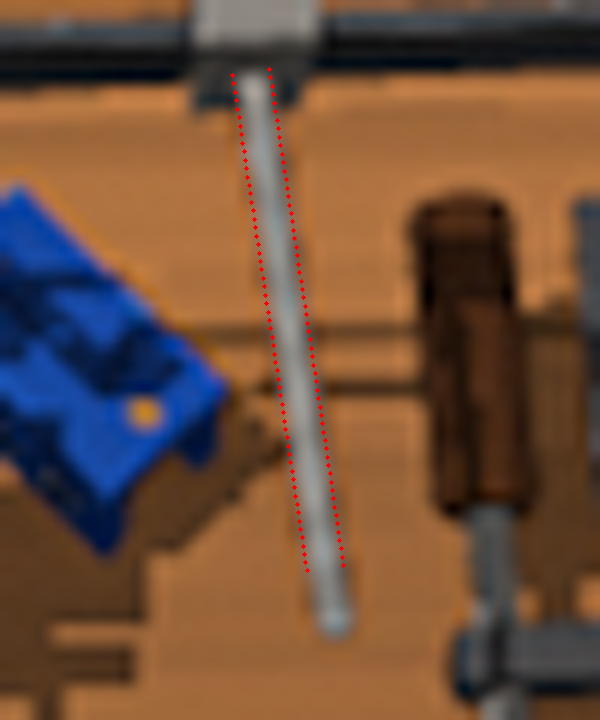

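```bash
cat > fs2.py <<'E'
exec(open("fh2.py").read().split("for nm")[0])
S=lambda a,b:(300+a/12-.5,140+b/12-.5); T=lambda a,b:(290+a/12-.5,140+b/12-.5)
rng=np.random.default_rng(0); out=[]
for i in range(300):
    n=lambda:rng.normal(0,4)
    o,d=line([S(480+n(),397),S(205+n(),603)],[T(252+n(),85),T(328+n(),590)])
    out.append(np.r_[[(o+d*(x-o[0])/d[0])[1:] for x in(.69,.575)]].ravel())
print(np.mean(out,0),np.std(out,0))
c=proj(np.array([[.69,-.0818,.273],[.575,-.0915,.2655],[.563,-.0925,.2695]]),p["side"]); print((c-[300-.5,140-.5])*12); c=proj(np.array([[.69,-.0818,.273],[.575,-.0915,.2655],[.563,-.0925,.2695]]),p["top"]); print((c-[290-.5,140-.5])*12)
E
python3 fs2.py
```

```text
[-0.08021629  0.27531736 -0.09218376  0.27062992] [0.00076308 0.00116974 0.00078005 0.00114417]
[[487.79803473 404.28065751]
 [199.2250786  621.53775361]
 [168.13194541 628.97974457]]
[[258.76031561  93.08436099]
 [324.03434363 601.47181048]
 [332.62045061 649.91937794]]
```

```bash
python3 - <<'E'
from h import *
o=show(); print(need(o,[.592,.057,.253],.0178))
E
```

```text
t 3.17 P [0.5399 0.0488 0.3583] F [-1.11 -0.05  0.11] T [ 0.03  0.03 -0.01] op 1.002
q [-0.036  0.18   1.267 -0.003  1.695 -1.616]
[[-0.    -0.008  1.   ]
 [-0.003  1.     0.008]
 [-1.    -0.003 -0.   ]]
[array([0.13160077, 0.01001832, 0.06521126]), array([-0.13775341, -0.00544344,  0.03618135])]
```

>>> move_arm:
  targets:
    - [[0.0,0.005,0.033,-0.13,0,0,1],[0.0,0.005,0.032,0,0,0,1],[0,0,0,0,0,0,1],[0,0,0,0,0,0,1]]

```text
t: 3.5
tool_pos: [0.5888, 0.0635, 0.3588]
tool_rot: [0.706, -0.009, 0.708, 0.009]
ft_force: [-0.8, -0.6, 1.0]
opening: 1.001
```

```bash
python3 - <<'E'
from h import *
from station import env
o=show(); print(need(o,[.592,.057,.253],.0178))
p=env.get_image("side")
o=show();P,Q=tool(o)
pts=np.array([P,P+Q.apply([0,.047,0]),P+Q.apply([0,-.047,0]),P+[0,0,-.1]])
crop(p,240,90,390,230,5,"pics/s4.png",proj(pts,p))
E
```

```text
t 3.5 P [0.5888 0.0635 0.3588] F [-0.76 -0.65  1.04] T [-0.02  0.03 -0.  ] op 1.001
q [-0.01   0.263  1.155  0.     1.726 -1.606]
[[-0.002 -0.025  1.   ]
 [ 0.     1.     0.025]
 [-1.     0.    -0.002]]
[array([ 0.13228375, -0.00826526,  0.00410844]), array([ 0.09714067, -0.0315117 , -0.00616799])]
t 3.55 P [0.588  0.0634 0.3594] F [ 0.25  1.45 -0.17] T [ 0.04  0.02 -0.01] op 1.002
q [-0.01   0.261  1.156  0.     1.726 -1.606]
[[-0.002 -0.025  1.   ]
 [ 0.     1.     0.025]
 [-1.     0.    -0.002]]
```

View pics/s4.png

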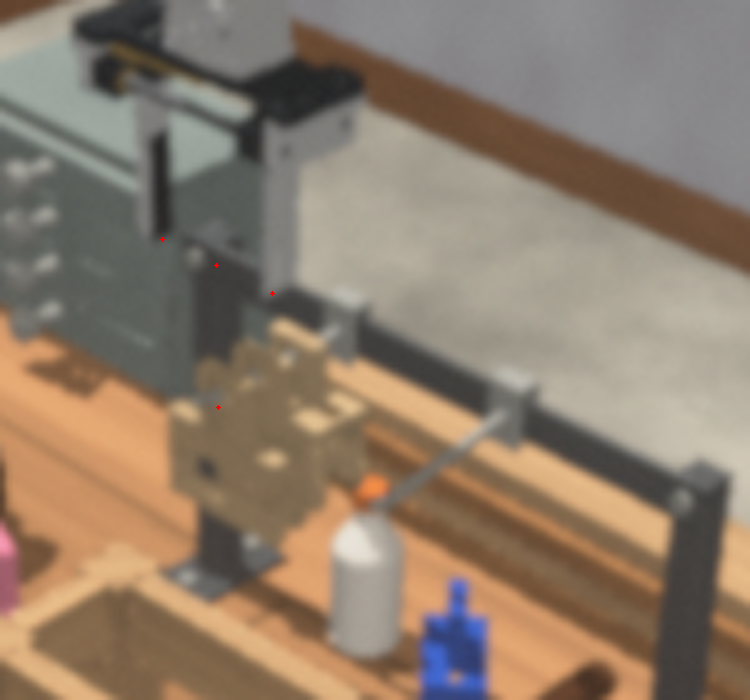

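The projected finger points fall on the fingertips in the picture (272,293) and (162,238), so calibration is good to about 1 mm. Next I centre over the hinge tab and descend.

>>> move_arm:
  targets:
    - [[0.0,-0.008,0.005,0.08,0,0,1],[0.04,0,0,0,0,0,1],[0.04,0,0,0,0,0,1],[0.03,0,0,0,0,0,1],[0.022,0,0,0,0,0,1]]

```text
t: 3.97
tool_pos: [0.5908, 0.0563, 0.2525]
tool_rot: [0.706, -0.006, 0.708, 0.006]
ft_force: [-0.4, 0.1, 0.1]
opening: 1.002
```

```bash
python3 - <<'E'
from h import *
from station import env
p=env.get_image("side")
o=show(); print(need(o,[.592,.057,.253],.0178));P,Q=tool(o)
pts=np.array([P,P+Q.apply([0,.047,0]),P+Q.apply([0,-.047,0])])
crop(p,250,110,350,210,7,"pics/s5.png",proj(pts,p))
E
```

```text
t 4.02 P [0.5891 0.0564 0.2495] F [-2.07 -0.49 -2.36] T [0.02 0.01 0.01] op 1.002
q [-0.022  0.286  1.382 -0.     1.482 -1.611]
[[-0.008 -0.018  1.   ]
 [-0.     1.     0.018]
 [-1.     0.    -0.008]]
[array([-0.00441761,  0.00073293,  0.00355589]), array([ 0.00547064, -0.11716077, -0.00193883])]
```

View pics/s5.png

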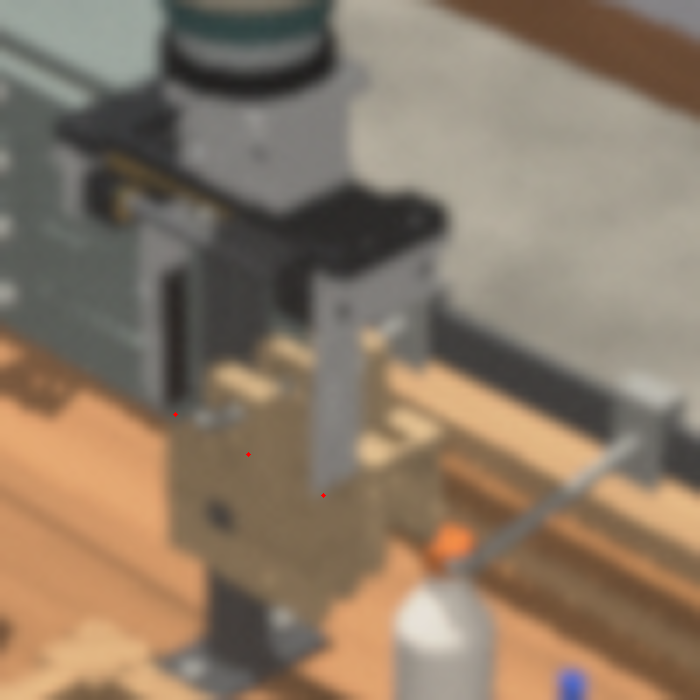

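>>> move_arm:
  targets:
    - [[-0.003,0,0.003,0,-0.1,0,1],[0,0,0,0,0,0,0],[0,0,0,0,0,0,-1],[0,0,0,0,0,0,-1],[0,0,0,0,0,0,-1]]

```text
t: 4.43
tool_pos: [0.5958, 0.0566, 0.2582]
tool_rot: [0.71, -0.006, 0.704, 0.006]
ft_force: [-1.8, 0.4, -0.5]
opening: 0.752
```

>>> move_arm:
  targets:
    - [[0,0,0,0,0,0,-1],[0,0,0,0,0,0,-1],[0,0,0,0,0,0,-1]]

```text
t: 4.68
tool_pos: [0.5953, 0.0566, 0.2568]
tool_rot: [0.71, -0.006, 0.704, 0.007]
ft_force: [-0.6, -0.5, 0.1]
opening: 0.542
```

```bash
python3 -c "
from h import *
show()"
```

```text
t 4.68 P [0.5953 0.0566 0.2568] F [-0.62 -0.51  0.05] T [-0.01  0.03  0.02] op 0.542
q [-0.022  0.284  1.368  0.     1.483 -1.611]
[[ 0.007 -0.018  1.   ]
 [ 0.     1.     0.018]
 [-1.     0.     0.007]]
```

>>> move_arm:
  targets:
    - [[0.002,0,-0.003,0,0.1,0,-0.1],[0,0,0,0,0,0,-1],[0,0,0,0,0,0,-1],[0,0,0,0,0,0,-1],[0,0,0,0,0,0,-1]]

```text
t: 5.1
tool_pos: [0.5926, 0.0571, 0.255]
tool_rot: [0.707, -0.006, 0.707, 0.007]
ft_force: [-1.0, 2.4, 0.8]
opening: 0.429
```

```bash
python3 -c "
from h import *
show()"
```

```text
t 5.1 P [0.5926 0.0571 0.255 ] F [-1.02  2.36  0.81] T [0.48 0.09 0.04] op 0.429
q [-2.100e-02  2.850e-01  1.371e+00  1.000e-03  1.486e+00 -1.611e+00]
[[-0.    -0.019  1.   ]
 [ 0.001  1.     0.019]
 [-1.     0.001 -0.   ]]
```

>>> move_arm:
  targets:
    - [[0,0,0,0,0,0,-1],[-0.005,0,0,0,0,0,-1],[-0.0045,0,0,0,0,0,-1],[0,0,0,0,0,0,-1],[0,0,0,0,0,0,-1]]

```text
t: 5.52
tool_pos: [0.5931, 0.056, 0.263]
tool_rot: [0.707, -0.007, 0.707, 0.006]
ft_force: [-0.5, 0.8, -1.3]
opening: 0.424
```

```bash
python3 -c "
from h import *
from station import env
p=env.get_image('side');show()
crop(p,250,110,350,210,7,'pics/s6.png')
"
```

```text
t 5.57 P [0.5929 0.0562 0.2627] F [-0.23  0.07 -1.35] T [-0.    0.01 -0.01] op 0.422
q [-0.022  0.282  1.356 -0.     1.503 -1.611]
[[ 0.    -0.018  1.   ]
 [-0.     1.     0.018]
 [-1.    -0.     0.   ]]
```

View pics/s6.png

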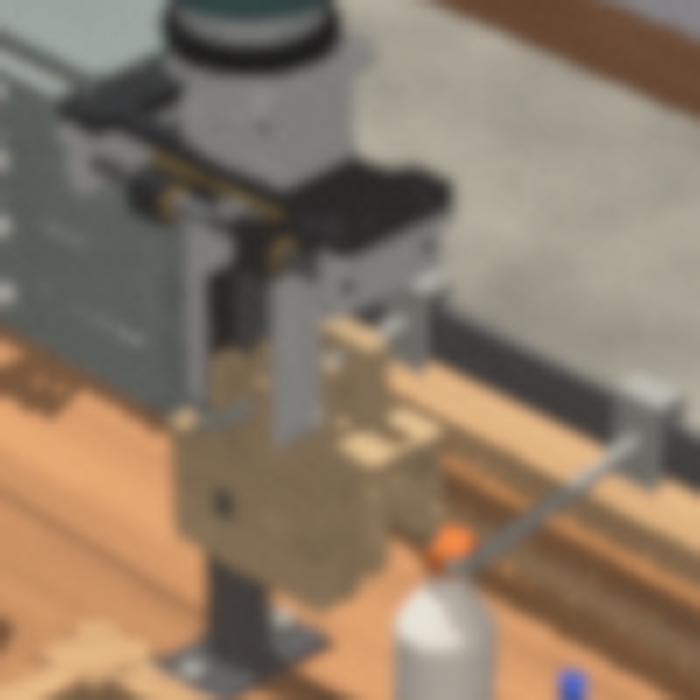

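Template is gripped and lifted clear of the rod (Fz −1.3 N, no moment). I'll draw it off toward the robot.

>>> move_arm:
  targets:
    - [[0,0,-0.012,0,0,0,-1],[0,0,-0.015,0,0,0,-1],[0,0,-0.015,0,0,0,-1],[0,0,0,0,0,0,-1]]

```text
t: 5.9
tool_pos: [0.5563, 0.0559, 0.2628]
tool_rot: [0.706, -0.007, 0.708, 0.006]
ft_force: [-0.4, 0.0, -1.2]
opening: 0.427
```

```bash
python3 -c "
from h import *
show()
"
```

```text
t 5.9 P [0.5563 0.0559 0.2628] F [-0.36  0.03 -1.22] T [ 0.   -0.01  0.01] op 0.427
q [-0.024  0.227  1.432 -0.     1.485 -1.613]
[[-0.002 -0.018  1.   ]
 [-0.     1.     0.018]
 [-1.    -0.    -0.002]]
```

>>> move_arm:
  targets:
    - [[0,0,-0.03,0,0,0,-1],[0,-0.04,0,-0.6,0,0,-1],[0,-0.05,0,-0.5,0,0,-1],[0,-0.05,0,0,0,0,-1],[0,-0.04,0,0,0,0,-1]]

```text
t: 6.32
tool_pos: [0.545, -0.0905, 0.2629]
tool_rot: [0.707, -0.034, 0.706, 0.033]
ft_force: [1.2, 0.5, -0.6]
opening: 0.425
```

```bash
python3 -c "
from h import *
o=show();print(need(o,[.535,-.096,.26],.1))
"
```

```text
t 6.32 P [ 0.545  -0.0905  0.2629] F [ 1.19  0.46 -0.61] T [ 0.04 -0.02 -0.  ] op 0.425
q [-2.900e-01  2.140e-01  1.449e+00 -1.000e-03  1.477e+00 -1.956e+00]
[[ 0.001 -0.095  0.995]
 [-0.001  0.995  0.095]
 [-1.    -0.002  0.001]]
[array([ 0.00363913, -0.00562679, -0.01314672]), array([-0.06883033,  0.01228796,  0.02185095])]
```

>>> move_arm:
  targets:
    - [[0.0035,-0.005,-0.013,0,0,0,-1],[0,0,0,0,0,0,-1],[0,0,0,0,0,0,-1]]

```text
t: 6.57
tool_pos: [0.5346, -0.0927, 0.2596]
tool_rot: [0.706, -0.033, 0.706, 0.034]
ft_force: [0.6, -0.3, -1.4]
opening: 0.423
```

```bash
python3 -c "
from h import *
from station import env
import pickle
p=env.get_image('side');pt=env.get_image('top');o=show();P,Q=tool(o)
pickle.dump((p,pt,P,Q.as_matrix()),open('p2.pkl','wb'))
H=P+[0,0,.013]
th=np.linspace(0,6.28,40)
c=np.array([H+Q.apply([-.009*np.cos(t),.009*np.sin(t),s*.006]) for t in th for s in(1,)])
crop(p,280,120,380,220,7,'pics/s7.png',np.vstack([proj(c,p),proj(H,p)]))
crop(pt,270,130,350,210,8,'pics/t7.png')
"
```

```text
t 6.67 P [ 0.5352 -0.0919  0.26  ] F [ 0.37  0.5  -0.75] T [ 0.03  0.07 -0.02] op 0.424
q [-2.990e-01  2.010e-01  1.473e+00  1.000e-03  1.467e+00 -1.966e+00]
[[ 0.001 -0.096  0.995]
 [ 0.001  0.995  0.096]
 [-1.     0.001  0.001]]
```

View pics/s7.png

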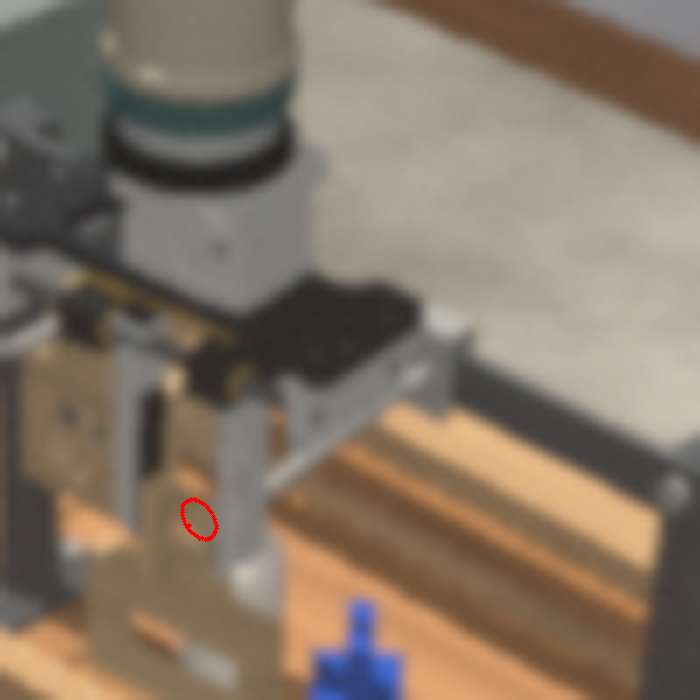

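View pics/t7.png

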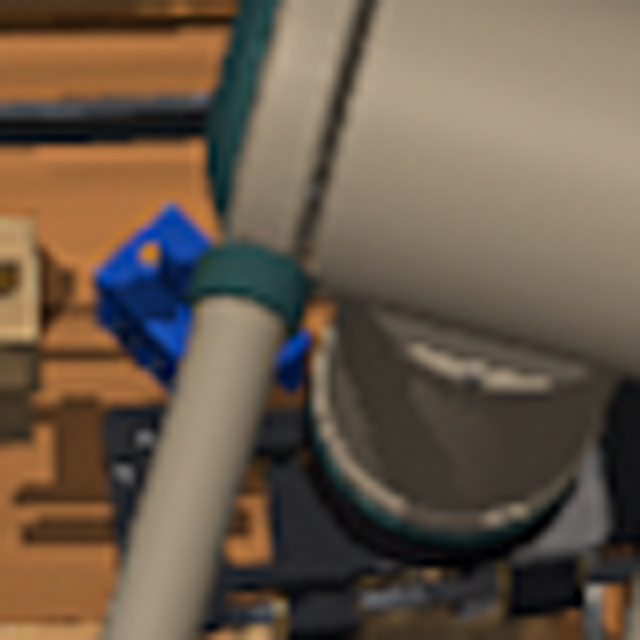

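```bash
python3 -c "
from h import *
import pickle
p=pickle.load(open('p0.pkl','rb'))
T=lambda a,b:(290+a/12-.5,140+b/12-.5);S=lambda a,b:(300+a/12-.5,140+b/12-.5)
for q,z in [((252,85),.273),((290,338),.271),((328,590),.269),((333,625),.273)]: print(atz(T(*q),p['top'],z))
# side: given top y line, solve z at points along side pick: plane through top line
a=ray(T(252,85),p['top']);b=ray(T(328,590),p['top']);n=np.cross(a[1],b[1])
for q in [(480,397),(340,502),(205,603),(170,612)]:
    o,v=ray(S(*q),p['side']); t=(n@(a[0]-o))/(n@v); print('side',q,np.round(o+v*t,4))
# calib check same with loaded rod picks in z1/z2-like: hinge tab top corners
"

```

```text
[ 0.69194814 -0.08038567  0.273     ]
[ 0.63346395 -0.08632251  0.271     ]
[ 0.57657505 -0.0921664   0.269     ]
[ 0.56760635 -0.09252291  0.273     ]
side (480, 397) [ 0.6883 -0.0805  0.2753]
side (340, 502) [ 0.6301 -0.0865  0.2728]
side (205, 603) [ 0.5763 -0.092   0.2706]
side (170, 612) [ 0.5631 -0.0928  0.2746]
```

>>> move_arm:
  targets:
    - [[0,0,0.01,0,0,0,-1],[0,0,0.01,0,0,0,-1],[0,0,0.01,0,0,0,-1],[0,0,0.005,0,0,0,-1]]

```text
t: 7.0
tool_pos: [0.5648, -0.0896, 0.2597]
tool_rot: [0.707, -0.034, 0.706, 0.034]
ft_force: [0.7, -0.2, -1.1]
opening: 0.424
```

```bash
python3 -c "
from h import *
o=show()
"
```

```text
t 7.0 P [ 0.5648 -0.0896  0.2597] F [ 0.69 -0.2  -1.15] T [ 0.04 -0.02  0.01] op 0.424
q [-0.279  0.246  1.414  0.     1.481 -1.947]
[[ 0.001 -0.096  0.995]
 [ 0.     0.995  0.096]
 [-1.     0.     0.001]]
```

>>> move_arm:
  targets:
    - [[0,-0.0035,0.004,0,0,0,-1],[0,0,0.01,0,0,0,-1],[0,0,0.01,0,0,0,-1],[0,0,0,0,0,0,-1]]

```text
t: 7.33
tool_pos: [0.5841, -0.0914, 0.2594]
tool_rot: [0.707, -0.034, 0.706, 0.034]
ft_force: [0.3, -1.0, -2.0]
opening: 0.423
```

```bash
python3 -c "
from h import *
from station import env
p=env.get_image('side');o=show();P,Q=tool(o)
crop(p,280,120,380,220,7,'pics/s8.png')
"
```

```text
t 7.38 P [ 0.5831 -0.0914  0.2595] F [ 0.05  0.38 -1.62] T [0.01 0.05 0.  ] op 0.424
q [-0.273  0.275  1.374  0.     1.493 -1.94 ]
[[-0.    -0.095  0.995]
 [ 0.     0.995  0.095]
 [-1.     0.    -0.   ]]
```

View pics/s8.png

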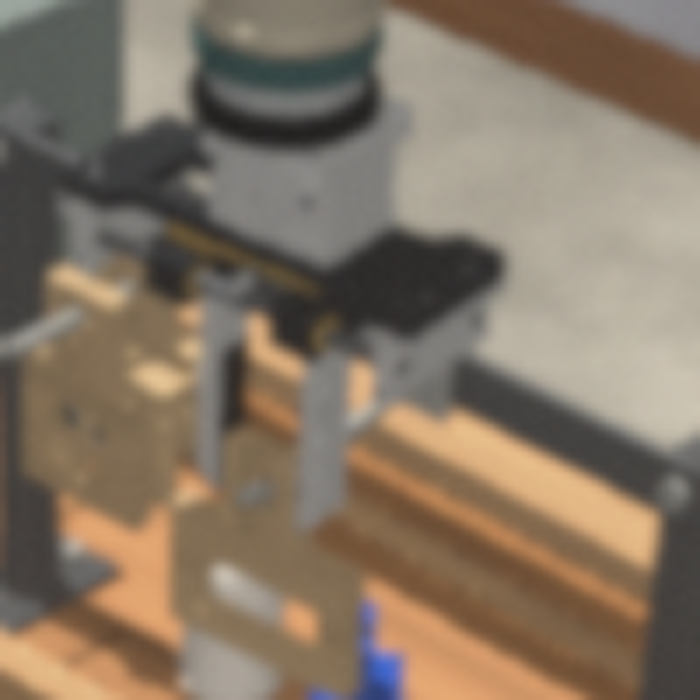

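The rod tip shows in the hole at about (255,490), so it is threaded with no contact force. I'll keep going deeper.

>>> move_arm:
  targets:
    - [[0,0,0.016,0,0,0,-1],[0,0,0.016,0,0,0,-1],[0,0,0.016,0,0,0,-1],[0,0,0.016,0,0,0,-1],[0,0,0,0,0,0,-1]]

```text
t: 7.8
tool_pos: [0.635, -0.0865, 0.2592]
tool_rot: [0.707, -0.034, 0.706, 0.034]
ft_force: [0.2, -0.6, -1.7]
opening: 0.423
```

```bash
python3 -c "
from h import *
o=show()
"
```

```text
t 7.8 P [ 0.635  -0.0865  0.2592] F [ 0.16 -0.64 -1.67] T [-0.01 -0.07 -0.  ] op 0.423
q [-0.244  0.354  1.258  0.     1.529 -1.91 ]
[[ 0.001 -0.095  0.995]
 [ 0.     0.995  0.095]
 [-1.     0.     0.001]]
```

>>> move_arm:
  targets:
    - [[0.003,0,0,0,0,0,-1],[0.0015,0,0,0,0,0,-1],[0,0,0,0,0,0,-1],[0,0,0,0,0,0,-1]]

```text
t: 8.13
tool_pos: [0.6324, -0.0866, 0.2563]
tool_rot: [0.706, -0.033, 0.706, 0.034]
ft_force: [0.1, 0.6, -0.6]
opening: 0.424
```

>>> move_arm:
  targets:
    - [[0.001,0,0,0,0,0,-1],[0,0,0,0,0,0,-1],[0,0,0,0,0,0,-1]]

```text
t: 8.38
tool_pos: [0.6331, -0.0866, 0.2556]
tool_rot: [0.706, -0.034, 0.706, 0.034]
ft_force: [0.1, 0.0, -0.8]
opening: 0.426
```

>>> move_arm:
  targets:
    - [[0.001,0,0,0,0,0,-1],[0,0,0,0,0,0,-1],[0,0,0,0,0,0,-1]]

```text
t: 8.63
tool_pos: [0.6332, -0.0865, 0.2546]
tool_rot: [0.706, -0.034, 0.706, 0.034]
ft_force: [-0.3, 0.1, -1.4]
opening: 0.42
```

>>> move_arm:
  targets:
    - [[0.001,0,0,0,0,0,-1],[0,0,0,0,0,0,-1],[0,0,0,0,0,0,-1]]

```text
t: 8.88
tool_pos: [0.6333, -0.0865, 0.2537]
tool_rot: [0.706, -0.034, 0.706, 0.034]
ft_force: [0.9, 0.5, -1.3]
opening: 0.424
```

>>> move_arm:
  targets:
    - [[0.001,0,0,0,0,0,-1],[0,0,0,0,0,0,-1],[0,0,0,0,0,0,-1]]

```text
t: 9.13
tool_pos: [0.6333, -0.0865, 0.253]
tool_rot: [0.706, -0.034, 0.706, 0.034]
ft_force: [-0.2, -0.1, -0.7]
opening: 0.424
```

>>> move_arm:
  targets:
    - [[0.001,0,0,0,0,0,-1],[0,0,0,0,0,0,-1],[0,0,0,0,0,0,-1]]

```text
t: 9.38
tool_pos: [0.6334, -0.0866, 0.2525]
tool_rot: [0.706, -0.034, 0.706, 0.034]
ft_force: [-0.2, 0.1, -1.0]
opening: 0.424
```

>>> move_arm:
  targets:
    - [[0.001,0,0,0,0,0,-1],[0,0,0,0,0,0,-1],[0,0,0,0,0,0,-1]]

```text
t: 9.63
tool_pos: [0.6334, -0.0865, 0.2521]
tool_rot: [0.707, -0.034, 0.706, 0.034]
ft_force: [0.2, 0.4, 2.5]
opening: 0.419
```

>>> move_arm:
  targets:
    - [[0.001,0,0,0,0,0,-1],[0,0,0,0,0,0,-1],[0,0,0,0,0,0,-1]]

```text
t: 9.88
tool_pos: [0.6334, -0.0866, 0.2517]
tool_rot: [0.707, -0.034, 0.706, 0.034]
ft_force: [-2.5, 0.9, 5.8]
opening: 0.426
```

>>> move_arm:
  targets:
    - [[0.001,0,0,0,0,0,-1],[0,0,0,0,0,0,-1],[0,0,0,0,0,0,-1]]

```text
t: 10.13
tool_pos: [0.6335, -0.0866, 0.2515]
tool_rot: [0.707, -0.034, 0.706, 0.033]
ft_force: [-0.8, 0.0, 7.4]
opening: 0.423
```

```bash
python3 -c "
from h import *
from station import env
p=env.get_image('side');o=show();P,Q=tool(o)
crop(p,290,110,390,210,7,'pics/s9.png')
"
```

```text
t 10.18 P [ 0.6335 -0.0866  0.2515] F [-2.19  0.29  7.33] T [ 0.15  0.31 -0.04] op 0.423
q [-0.245  0.354  1.278  0.     1.508 -1.911]
[[ 0.002 -0.095  0.995]
 [-0.001  0.995  0.095]
 [-1.    -0.001  0.002]]
```

View pics/s9.png

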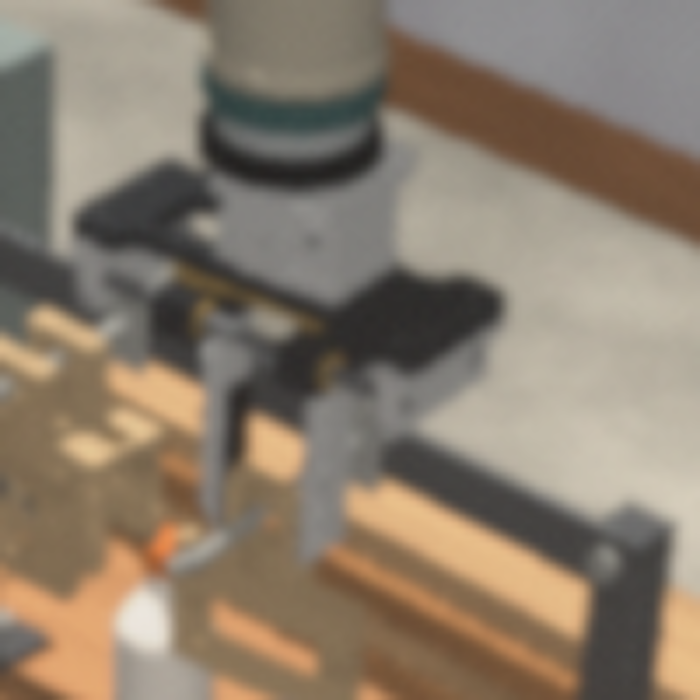

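The template rests on the rod with 7 N upward, and the rod shows through the hole. I'll ease the load off and open.

>>> move_arm:
  targets:
    - [[-0.002,0,0,0,0,0,-1],[0,0,0,0,0,0,-1],[0,0,0,0,0,0,0.3],[0,0,0,0,0,0,0.7],[0,0,0,0,0,0,1]]

```text
t: 10.6
tool_pos: [0.6331, -0.0864, 0.2507]
tool_rot: [0.706, -0.033, 0.707, 0.034]
ft_force: [0.4, -0.6, 0.6]
opening: 0.601
```

>>> move_arm:
  targets:
    - [[0,0,0,0,0,0,1],[0,0,0,0,0,0,1],[0,0,0,0,0,0,1],[0,0,0,0,0,0,1]]

```text
t: 10.93
tool_pos: [0.6333, -0.0865, 0.2513]
tool_rot: [0.706, -0.034, 0.706, 0.034]
ft_force: [-0.3, -0.2, 0.2]
opening: 0.882
```

```bash
python3 -c "
from h import *
from station import env
p=env.get_image('side');o=show();P,Q=tool(o)
crop(p,290,110,390,210,7,'pics/s10.png')
"
```

```text
t 10.98 P [ 0.6333 -0.0865  0.2513] F [ 0.7   0.78 -0.54] T [0.05 0.03 0.04] op 0.925
q [-0.245  0.355  1.276  0.     1.511 -1.911]
[[-0.    -0.095  0.995]
 [ 0.     0.995  0.095]
 [-1.     0.    -0.   ]]
```

View pics/s10.png

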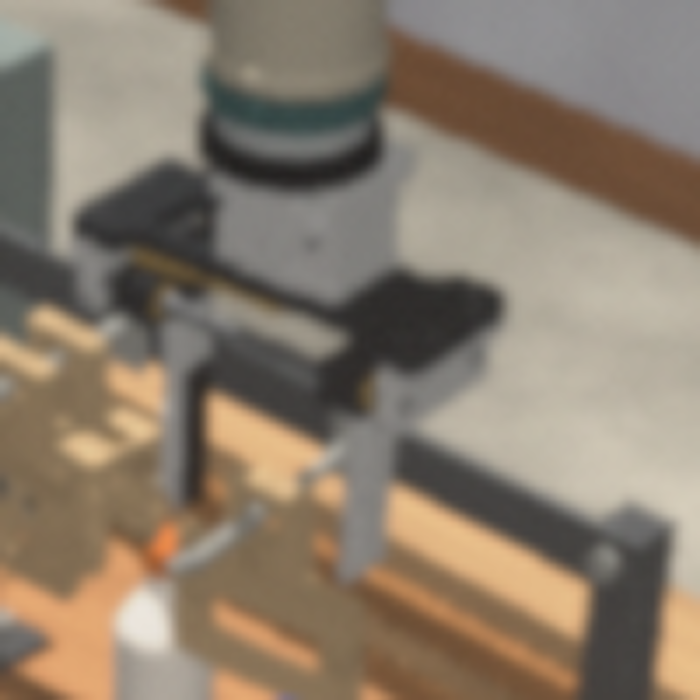

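The hinge template hangs on the spare rod, tab at (280,480). I'll raise and move over to the cup template.

>>> move_arm:
  targets:
    - [[-0.02,0,0,0,0,0,1],[-0.05,0,0,0,0,0,1],[-0.05,0.02,0,0.5,0,0,1],[-0.015,0.05,0,0.6,0,0,1],[0,0.05,0,0,0,0,1]]

```text
t: 11.4
tool_pos: [0.6303, 0.0082, 0.3631]
tool_rot: [0.71, -0.005, 0.704, 0.004]
ft_force: [0.1, -0.1, -0.1]
opening: 1.001
```

```bash
python3 -c "
from h import *
o=show();print(need(o,[.623,.0575,.255],.018))
"
```

```text
t 11.4 P [0.6303 0.0082 0.3631] F [ 0.06 -0.1  -0.08] T [ 0.04 -0.03  0.  ] op 1.001
q [-0.097  0.32   1.064 -0.     1.748 -1.682]
[[ 0.009 -0.013  1.   ]
 [-0.001  1.     0.013]
 [-1.    -0.001  0.009]]
[array([ 0.13495141,  0.06187117, -0.00951208]), array([-0.06455823,  0.12910481,  0.01600255])]
```

>>> move_arm:
  targets:
    - [[0,0.035,-0.003,0,0,0,1],[0,0.025,-0.003,0,0,0,1],[0,0,0,0,0,0,1],[0,0,0,0,0,0,1]]

```text
t: 11.73
tool_pos: [0.6229, 0.0574, 0.3583]
tool_rot: [0.707, -0.007, 0.707, 0.007]
ft_force: [0.4, -0.7, 0.7]
opening: 1.0
```

```bash
python3 -c "
from h import *
from station import env
p=env.get_image('side');o=show();P,Q=tool(o)
o=show();print(need(o,[.623,.0575,.255],.018))
q=[P]
for x in(.623,.6551):
  for a in(-.006,.006):
    for b in(-.02,.02): q.append([x+a-.018*b,.0575+b+.018*(a+x-.623),.268+.018])
crop(p,265,110,365,210,7,'pics/s11.png',proj(np.array(q),p))
"
```

```text
t 11.78 P [0.623  0.0563 0.3581] F [ 0.24  0.91 -0.3 ] T [-0.01 -0.03  0.03] op 0.999
q [-2.000e-02  3.170e-01  1.080e+00 -1.000e-03  1.745e+00 -1.610e+00]
[[ 0.    -0.019  1.   ]
 [-0.001  1.     0.019]
 [-1.    -0.001  0.   ]]
t 11.78 P [0.623  0.0563 0.3581] F [ 0.24  0.91 -0.3 ] T [-0.01 -0.03  0.03] op 0.999
q [-2.000e-02  3.170e-01  1.080e+00 -1.000e-03  1.745e+00 -1.610e+00]
[[ 0.    -0.019  1.   ]
 [-0.001  1.     0.019]
 [-1.    -0.001  0.   ]]
[array([ 1.28896884e-01,  1.55783750e-03, -4.51295300e-05]), array([0.01230515, 0.00266341, 0.01223495])]
```

View pics/s11.png

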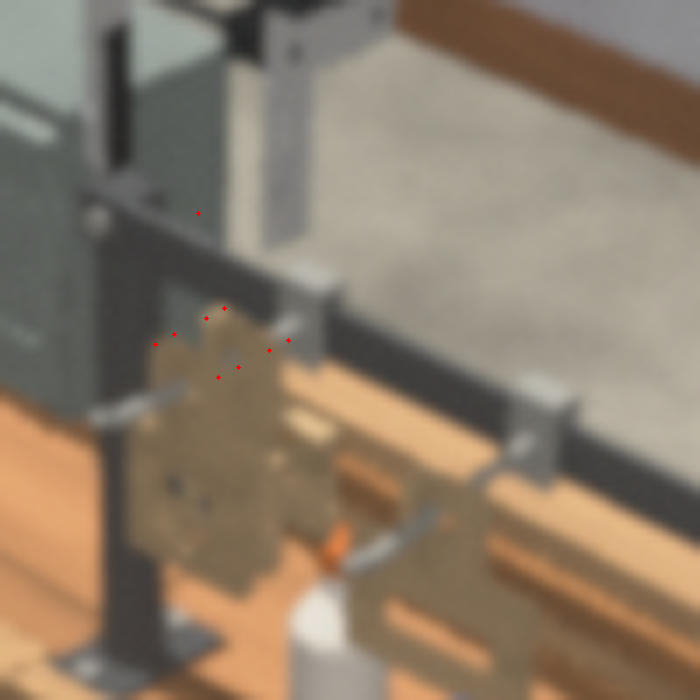

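The projected tab corners for cup and jig match the picture, and the hinge hangs on the spare hook. Next is descending on the cup tab.

>>> move_arm:
  targets:
    - [[0.04,0.001,0,0,0,0,1],[0.04,0,0,0,0,0,1],[0.03,0,0,0,0,0,0.5],[0.018,0,0,0,0,0,0.2],[0,0,0,0,0,0,0]]

```text
t: 12.2
tool_pos: [0.621, 0.0556, 0.2515]
tool_rot: [0.704, -0.006, 0.71, 0.006]
ft_force: [-0.1, 0.0, -0.9]
opening: 0.822
```

>>> move_arm:
  targets:
    - [[0,0,0,0,0,0,0],[0,0,0,0,0,0,0],[0,0,0,0,0,0,-0.05]]

```text
t: 12.45
tool_pos: [0.6241, 0.0568, 0.2575]
tool_rot: [0.708, -0.006, 0.706, 0.006]
ft_force: [0.3, 0.3, -0.5]
opening: 0.61
```

```bash
python3 -c "
from h import *
o=show();print(need(o,[.623,.0575,.255],.018))
"
```

```text
t 12.45 P [0.6241 0.0568 0.2575] F [ 0.26  0.33 -0.5 ] T [ 0.02 -0.01  0.01] op 0.61
q [-0.02   0.331  1.297 -0.     1.51  -1.609]
[[ 0.003 -0.018  1.   ]
 [-0.     1.     0.018]
 [-1.    -0.     0.003]]
[array([ 0.00308337,  0.00090966, -0.00135912]), array([-0.00613708,  0.04650664,  0.00279883])]
```

>>> move_arm:
  targets:
    - [[0.002,0.0005,-0.001,0,0,0,-0.1],[0,0,0,0,0,0,-1],[0,0,0,0,0,0,-1],[0,0,0,0,0,0,-1],[0,0,0,0,0,0,-1]]

```text
t: 12.87
tool_pos: [0.6224, 0.0581, 0.2548]
tool_rot: [0.707, -0.006, 0.707, 0.007]
ft_force: [-0.9, 1.4, 2.3]
opening: 0.424
```

>>> move_arm:
  targets:
    - [[0,0,0,0,0,0,-1],[0,0,0,0,0,0,-1],[0,0,0,0,0,0,-1]]

```text
t: 13.12
tool_pos: [0.6224, 0.0581, 0.2548]
tool_rot: [0.707, -0.006, 0.707, 0.007]
ft_force: [-0.5, 0.4, 5.4]
opening: 0.421
```

>>> move_arm:
  targets:
    - [[-0.005,0,0,0,0,0,-1],[-0.005,0,0,0,0,0,-1],[0,0,0,0,0,0,-1],[0,0,0,0,0,0,-1],[0,0,0,0,0,0,-1]]

```text
t: 13.53
tool_pos: [0.622, 0.0577, 0.2616]
tool_rot: [0.707, -0.006, 0.707, 0.006]
ft_force: [0.8, 0.1, -0.5]
opening: 0.425
```

```bash
python3 -c "
from h import *
o=show()
"
```

```text
t 13.53 P [0.622  0.0577 0.2616] F [ 0.82  0.15 -0.52] T [ 0.04  0.   -0.02] op 0.425
q [-0.019  0.329  1.29  -0.     1.523 -1.608]
[[-0.001 -0.018  1.   ]
 [-0.     1.     0.018]
 [-1.    -0.    -0.001]]
```

>>> move_arm:
  targets:
    - [[-0.001,0,-0.01,0,0,0,-1],[0,0,-0.018,0,0,0,-1],[0,0,-0.018,0,0,0,-1],[0,0,-0.018,0,0,0,-1],[0,0,-0.01,0,0,0,-1]]

```text
t: 13.95
tool_pos: [0.5607, 0.0567, 0.2629]
tool_rot: [0.707, -0.006, 0.708, 0.007]
ft_force: [0.7, 0.2, -0.8]
opening: 0.425
```

>>> move_arm:
  targets:
    - [[0,0,-0.018,0,0,0,-1],[0,0,-0.018,0,0,0,-1],[0,0,-0.016,0,0,0,-1],[0,0,0,0,0,0,-1]]

```text
t: 14.28
tool_pos: [0.5187, 0.0561, 0.2633]
tool_rot: [0.707, -0.006, 0.708, 0.007]
ft_force: [0.3, 0.8, -1.9]
opening: 0.422
```

```bash
python3 -c "
from h import *
o=show();print(need(o,[.535,-.0955,.26],.098))
"
```

```text
t 14.28 P [0.5187 0.0561 0.2633] F [ 0.33  0.79 -1.91] T [ 0.05  0.07 -0.05] op 0.422
q [-0.026  0.168  1.508  0.     1.468 -1.615]
[[-0.001 -0.018  1.   ]
 [ 0.     1.     0.018]
 [-1.     0.    -0.001]]
[array([ 0.00401917, -0.18978613,  0.01682871]), array([-1.13965963, -0.0202061 , -0.0024287 ])]
```

>>> move_arm:
  targets:
    - [[0.002,-0.045,0,-0.55,0,0,-1],[0.002,-0.05,0,-0.55,0,0,-1],[0,-0.05,0,0,0,0,-1],[0,-0.042,0,0,0,0,-1],[0,0,0,0,0,0,-1]]

```text
t: 14.7
tool_pos: [0.5327, -0.0997, 0.2593]
tool_rot: [0.707, -0.033, 0.706, 0.03]
ft_force: [1.1, 0.2, -0.9]
opening: 0.424
```

```bash
python3 -c "
from h import *
o=show();print(need(o,[.535,-.0962,.2595],.098))
"
```

```text
t 14.7 P [ 0.5327 -0.0997  0.2593] F [ 1.07  0.16 -0.89] T [ 0.04 -0.07 -0.02] op 0.424
q [-0.31   0.199  1.478 -0.004  1.463 -1.97 ]
[[ 0.001 -0.09   0.996]
 [-0.005  0.996  0.09 ]
 [-1.    -0.005  0.001]]
[array([-0.00027976,  0.00408884,  0.00321309]), array([-0.11903948,  0.00797755,  0.06819868])]
```

>>> move_arm:
  targets:
    - [[0,0,0,0,0,0,-1],[0,0,0,0,0,0,-1]]

```text
t: 14.87
tool_pos: [0.5316, -0.0929, 0.2595]
tool_rot: [0.706, -0.033, 0.706, 0.034]
ft_force: [-0.2, 0.0, -1.3]
opening: 0.424
```

```bash
python3 -c "
from h import *
o=show();print(need(o,[.535,-.0962,.2595],.098))
"
```

```text
t 14.87 P [ 0.5316 -0.0929  0.2595] F [-0.24  0.03 -1.34] T [ 0.04 -0.05 -0.  ] op 0.424
q [-3.030e-01  1.960e-01  1.480e+00  1.000e-03  1.465e+00 -1.968e+00]
[[-0.    -0.094  0.996]
 [ 0.001  0.996  0.094]
 [-1.     0.001 -0.   ]]
[array([-6.44803455e-05, -4.51496644e-03,  3.90054716e-03]), array([-0.05028011, -0.00065306, -0.01705314])]
```

>>> move_arm:
  targets:
    - [[0,-0.004,0.01,0,0,0,-1],[0,0,0.012,0,0,0,-1],[0,0,0.012,0,0,0,-1],[0,0,0.006,0,0,0,-1],[0,0,0,0,0,0,-1]]

```text
t: 15.28
tool_pos: [0.5651, -0.0926, 0.2593]
tool_rot: [0.706, -0.034, 0.706, 0.034]
ft_force: [-0.5, 0.2, -0.7]
opening: 0.424
```

```bash
python3 -c "
from h import *
from station import env
p=env.get_image('side')
o=show()
crop(p,280,120,380,220,7,'pics/s12.png')
"
```

```text
t 15.33 P [ 0.5642 -0.0927  0.2593] F [ 0.88 -0.3  -0.63] T [0.1  0.03 0.02] op 0.424
q [-0.285  0.247  1.414  0.     1.482 -1.952]
[[-0.001 -0.096  0.995]
 [ 0.     0.995  0.096]
 [-1.     0.    -0.001]]
```

View pics/s12.png

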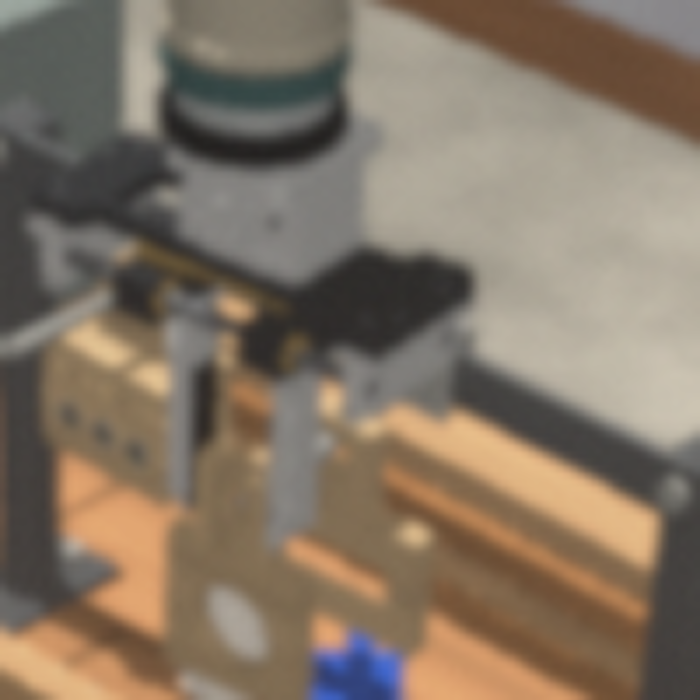

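>>> move_arm:
  targets:
    - [[0,0,0.012,0,0,0,-1],[0,0,0.014,0,0,0,-1],[0,0,0.014,0,0,0,-1],[0,0,0.004,0,0,0,-1],[0,0,0,0,0,0,-1]]

```text
t: 15.75
tool_pos: [0.5998, -0.09, 0.2592]
tool_rot: [0.706, -0.034, 0.706, 0.034]
ft_force: [-0.0, -0.2, -1.3]
opening: 0.423
```

```bash
python3 -c "
from h import *
from station import env
p=env.get_image('side')
o=show()
crop(p,280,120,380,220,7,'pics/s13.png')
"
```

```text
t 15.8 P [ 0.5989 -0.09    0.2592] F [-0.73 -0.34 -0.79] T [ 0.03 -0.04 -0.02] op 0.422
q [-0.264  0.3    1.339 -0.     1.504 -1.93 ]
[[-0.001 -0.095  0.995]
 [ 0.     0.995  0.095]
 [-1.     0.    -0.001]]
```

View pics/s13.png

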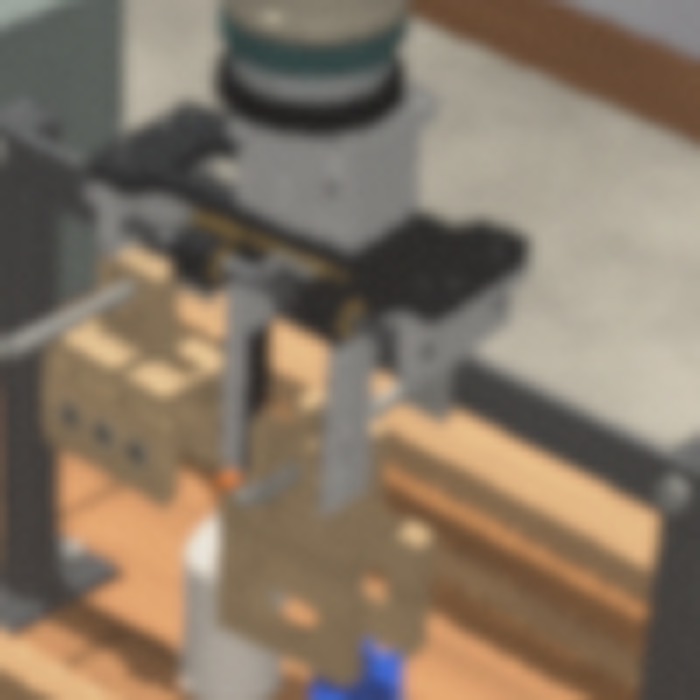

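The rod is through the cup template's hole at (265,485). Lowering next.

>>> move_arm:
  targets:
    - [[0.004,0,0,0,0,0,-1],[0.003,0,0,0,0,0,-1],[0.001,0,0,0,0,0,-1],[0,0,0,0,0,0,-1],[0,0,0,0,0,0,-1]]

```text
t: 16.22
tool_pos: [0.5982, -0.0901, 0.2533]
tool_rot: [0.706, -0.034, 0.706, 0.034]
ft_force: [0.5, 0.5, -0.3]
opening: 0.422
```

>>> move_arm:
  targets:
    - [[0.001,0,0,0,0,0,-1],[0,0,0,0,0,0,-1],[0,0,0,0,0,0,-1]]

```text
t: 16.47
tool_pos: [0.5985, -0.0901, 0.2526]
tool_rot: [0.706, -0.034, 0.706, 0.034]
ft_force: [-0.2, -0.1, -0.9]
opening: 0.422
```

>>> move_arm:
  targets:
    - [[0.001,0,0,0,0,0,-1],[0,0,0,0,0,0,-1],[0,0,0,0,0,0,-1]]

```text
t: 16.72
tool_pos: [0.5985, -0.09, 0.2516]
tool_rot: [0.706, -0.034, 0.706, 0.034]
ft_force: [0.3, -0.4, -1.8]
opening: 0.424
```

>>> move_arm:
  targets:
    - [[0.001,0,0,0,0,0,-1],[0,0,0,0,0,0,-1],[0,0,0,0,0,0,-1]]

```text
t: 16.97
tool_pos: [0.5986, -0.0901, 0.2511]
tool_rot: [0.706, -0.034, 0.706, 0.034]
ft_force: [0.2, 0.6, -0.8]
opening: 0.422
```

>>> move_arm:
  targets:
    - [[0.001,0,0,0,0,0,-1],[0,0,0,0,0,0,-1],[0,0,0,0,0,0,-1]]

```text
t: 17.22
tool_pos: [0.5987, -0.0901, 0.2506]
tool_rot: [0.707, -0.034, 0.706, 0.034]
ft_force: [-0.4, 0.1, 2.5]
opening: 0.424
```

>>> move_arm:
  targets:
    - [[0.001,0,0,0,0,0,-1],[0,0,0,0,0,0,-1],[0,0,0,0,0,0,-1]]

```text
t: 17.47
tool_pos: [0.5987, -0.0901, 0.25]
tool_rot: [0.707, -0.034, 0.706, 0.034]
ft_force: [-0.0, -0.1, 3.9]
opening: 0.422
```

>>> move_arm:
  targets:
    - [[-0.0008,0,0,0,0,0,-1],[0,0,0,0,0,0,0],[0,0,0,0,0,0,0.5],[0,0,0,0,0,0,1],[0,0,0,0,0,0,1]]

```text
t: 17.88
tool_pos: [0.5983, -0.09, 0.2493]
tool_rot: [0.706, -0.033, 0.707, 0.034]
ft_force: [-0.8, 0.0, 0.4]
opening: 0.667
```

>>> move_arm:
  targets:
    - [[0,0,0,0,0,0,1],[0,0,0,0,0,0,1],[-0.01,0,0,0,0,0,1],[-0.05,0,0,0,0,0,1],[-0.05,0,0,0,0,0,1]]

```text
t: 18.3
tool_pos: [0.5971, -0.0897, 0.3372]
tool_rot: [0.704, -0.033, 0.708, 0.034]
ft_force: [0.0, 0.2, 0.3]
opening: 0.99
```

```bash
python3 -c "
from h import *
from station import env
p=env.get_image('side')
o=show();print(need(o,[.655,.058,.36],.018))
crop(p,280,120,380,220,7,'pics/s14.png')
"
```

```text
t 18.35 P [ 0.6012 -0.0908  0.3479] F [ 2.4  -0.86  5.43] T [-0.01 -0.11  0.04] op 0.999
q [-0.264  0.279  1.159 -0.     1.69  -1.93 ]
[[ 0.013 -0.095  0.995]
 [-0.004  0.995  0.095]
 [-1.    -0.005  0.013]]
[array([-0.01494599,  0.17872645,  0.08481075]), array([1.10450321, 0.18354195, 0.06116923])]
```

View pics/s14.png

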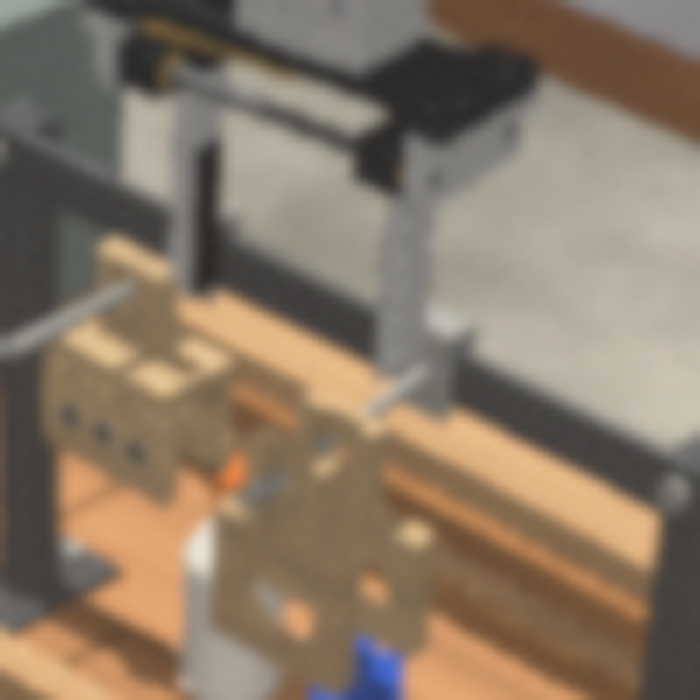

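Both templates hang on the spare rod. On to the jig.

>>> move_arm:
  targets:
    - [[-0.013,0.03,0.01,0.55,0,0,1],[0,0.045,0.02,0.55,0,0,1],[0,0.048,0.02,0,0,0,1],[0,0.046,0.02,0,0,0,1],[0,0,0,0,0,0,1]]

```text
t: 18.77
tool_pos: [0.6508, 0.0541, 0.348]
tool_rot: [0.708, -0.007, 0.706, 0.011]
ft_force: [-0.1, -0.6, -0.2]
opening: 0.995
```

>>> move_arm:
  targets:
    - [[0,0,0,0,0,0,1],[0,0,0,0,0,0,1]]

```text
t: 18.93
tool_pos: [0.6486, 0.0469, 0.3485]
tool_rot: [0.707, -0.007, 0.707, 0.006]
ft_force: [-0.3, 0.9, -0.4]
opening: 0.998
```

```bash
python3 -c "
from h import *
from station import env
p=env.get_image('side')
o=show();print(need(o,[.655,.058,.255],.018))
q=[]
for x in(.6551,):
  for a in(-.006,.006):
    for b in(-.02,.02): q.append([x+a-.018*b,.0575+b+.018*(a+x-.623),.268+.018])
crop(p,265,110,365,210,7,'pics/s15.png',proj(np.array(q),p))
"
```

```text
t 18.98 P [0.6485 0.0463 0.3487] F [ 0.04  0.76 -0.43] T [-0.01 -0.03  0.05] op 0.998
q [-3.500e-02  3.590e-01  1.040e+00 -1.000e-03  1.743e+00 -1.624e+00]
[[ 0.    -0.018  1.   ]
 [-0.001  1.     0.018]
 [-1.    -0.001  0.   ]]
[array([0.11705823, 0.01454274, 0.00834669]), array([-0.00506019,  0.00250976,  0.01084095])]
```

View pics/s15.png

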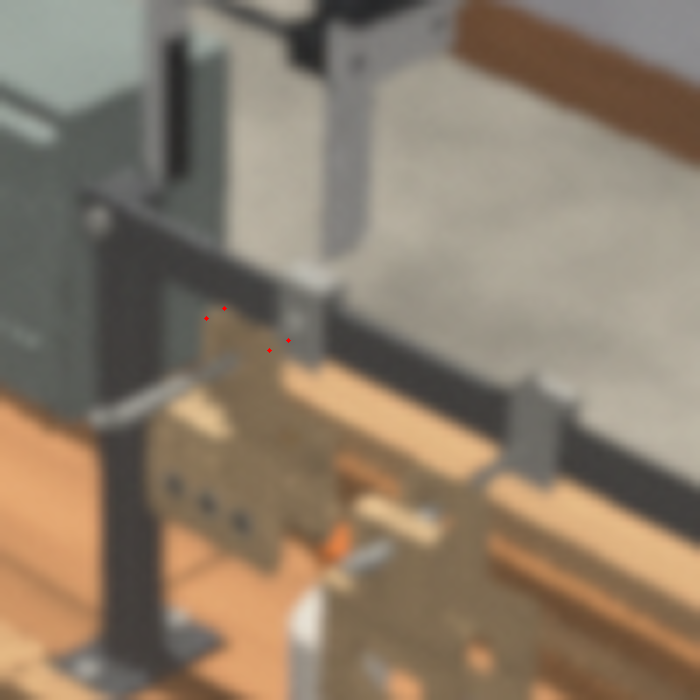

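>>> move_arm:
  targets:
    - [[0.03,0.0145,0.008,0,0,0,1],[0.04,0,0,0,0,0,1],[0.03,0,0,0,0,0,0.5],[0.016,0,0,0,0,0,0.2],[0,0,0,0,0,0,0]]

```text
t: 19.4
tool_pos: [0.6526, 0.0571, 0.2522]
tool_rot: [0.705, -0.006, 0.709, 0.006]
ft_force: [-1.0, 0.5, 0.3]
opening: 0.825
```

>>> move_arm:
  targets:
    - [[0,0,0,0,0,0,0],[0,0,0,0,0,0,0],[0,0,0,0,0,0,0]]

```text
t: 19.65
tool_pos: [0.6558, 0.0582, 0.2576]
tool_rot: [0.708, -0.006, 0.706, 0.006]
ft_force: [0.2, 0.9, 0.7]
opening: 0.609
```

```bash
python3 -c "
from h import *
o=show();print(need(o,[.655,.058,.255],.018))
"
```

```text
t 19.65 P [0.6558 0.0582 0.2576] F [0.23 0.89 0.68] T [ 0.02  0.01 -0.07] op 0.609
q [-0.017  0.381  1.22   0.     1.536 -1.605]
[[ 0.004 -0.017  1.   ]
 [-0.     1.     0.017]
 [-1.    -0.     0.004]]
[array([ 0.00327506, -0.00026603, -0.001023  ]), array([-0.0092016 ,  0.05145616,  0.00173198])]
```

>>> move_arm:
  targets:
    - [[0.001,0,-0.001,0,0,0,-0.1],[0,0,0,0,0,0,-1],[0,0,0,0,0,0,-1],[0,0,0,0,0,0,-1],[0,0,0,0,0,0,-1]]

```text
t: 20.07
tool_pos: [0.6544, 0.0591, 0.2555]
tool_rot: [0.708, -0.006, 0.707, 0.007]
ft_force: [-0.3, 0.4, 3.2]
opening: 0.424
```

>>> move_arm:
  targets:
    - [[0,0,0,0,0,0,-1],[0,0,0,0,0,0,-1],[0,0,0,0,0,0,-1]]

```text
t: 20.32
tool_pos: [0.6543, 0.0591, 0.2555]
tool_rot: [0.707, -0.006, 0.707, 0.007]
ft_force: [-0.1, 0.4, 5.0]
opening: 0.423
```

```bash
python3 -c "
from h import *
o=show()
"
```

```text
t 20.32 P [0.6543 0.0591 0.2555] F [-0.13  0.36  5.03] T [ 0.16  0.1  -0.05] op 0.423
q [-0.016  0.381  1.226  0.     1.534 -1.605]
[[ 0.001 -0.018  1.   ]
 [ 0.     1.     0.018]
 [-1.     0.     0.001]]
```

>>> move_arm:
  targets:
    - [[-0.005,0,0,0,0,0,-1],[-0.006,0,0,0,0,0,-1],[0,0,0,0,0,0,-1],[0,0,0,0,0,0,-1],[0,0,0,0,0,0,-1]]

```text
t: 20.73
tool_pos: [0.6539, 0.0588, 0.2629]
tool_rot: [0.707, -0.006, 0.707, 0.006]
ft_force: [0.5, -0.4, -1.2]
opening: 0.426
```

```bash
python3 -c "
from h import *
o=show()
"
```

```text
t 20.73 P [0.6539 0.0588 0.2629] F [ 0.46 -0.4  -1.24] T [ 0.01 -0.08  0.01] op 0.426
q [-0.016  0.38   1.21  -0.     1.553 -1.605]
[[-0.001 -0.018  1.   ]
 [-0.     1.     0.018]
 [-1.     0.    -0.001]]
```

>>> move_arm:
  targets:
    - [[0,0,-0.012,0,0,0,-1],[0,0,-0.02,0,0,0,-1],[0,0,-0.022,0,0,0,-1],[0,0,-0.022,0,0,0,-1],[0,0,-0.014,0,0,0,-1]]

```text
t: 21.15
tool_pos: [0.5795, 0.0576, 0.2634]
tool_rot: [0.706, -0.006, 0.708, 0.007]
ft_force: [-0.4, 0.3, -2.4]
opening: 0.422
```

>>> move_arm:
  targets:
    - [[0,0,-0.012,0,0,0,-1],[0,0,-0.015,0,0,0,-1],[0,0,-0.02,0,0,0,-1],[0,0,-0.025,0,0,0,-1]]

```text
t: 21.48
tool_pos: [0.5246, 0.0565, 0.2633]
tool_rot: [0.707, -0.006, 0.707, 0.006]
ft_force: [-0.5, 0.2, -2.6]
opening: 0.426
```

```bash
python3 -c "
from h import *
o=show()
x,y,w=.4975,-.0171,.032
M=np.array([[np.cos(w),-np.sin(w)],[np.sin(w),np.cos(w)]])
for l in [(-.055,.11),(-.055,.07),(-.055,.055)]: print(l,M@l+[x,y])
t=M@[-.055,.058]+[x,y]
print(need(o,[t[0],t[1],.22],.032))
"
```

```text
t 21.48 P [0.5246 0.0565 0.2633] F [-0.52  0.23 -2.6 ] T [0.   0.02 0.01] op 0.426
q [-0.025  0.175  1.498  0.     1.467 -1.614]
[[ 0.001 -0.018  1.   ]
 [ 0.     1.     0.018]
 [-1.     0.     0.001]]
(-0.055, 0.11) [0.43900876 0.09108399]
(-0.055, 0.07) [0.44028854 0.05110446]
(-0.055, 0.055) [0.44076846 0.03611214]
[array([ 0.05406538, -0.01978759, -0.10533224]), array([-0.19731512,  0.01533793, -0.00050606])]
```

>>> move_arm:
  targets:
    - [[0,-0.007,-0.035,-0.1,0,0,-1],[0,-0.007,-0.035,-0.1,0,0,-1],[0,-0.006,-0.036,0,0,0,-1],[0.025,0,0,0,0,0,-1],[0.025,0,0,0,0,0,-1]]

```text
t: 21.9
tool_pos: [0.4397, 0.0382, 0.2247]
tool_rot: [0.709, -0.011, 0.705, 0.011]
ft_force: [-0.1, -0.4, -2.4]
opening: 0.426
```

>>> move_arm:
  targets:
    - [[0,0,0,0,0,0,-1],[0,0,0,0,0,0,-1]]

```text
t: 22.07
tool_pos: [0.4395, 0.0384, 0.2233]
tool_rot: [0.707, -0.011, 0.708, 0.011]
ft_force: [-0.2, -0.9, -1.4]
opening: 0.422
```

```bash
cat > jg.py <<'E'
from h import *
def jig(H,yw):
    S=[]
    def box(x0,x1,y0,y1,z0,z1):
        c=[(x,y,z) for x in(x0,x1) for y in(y0,y1) for z in(z0,z1)]
        for i in range(8):
            for j in range(i): 
                if sum(a!=b for a,b in zip(c[i],c[j]))==1: S.append((c[i],c[j]))
    box(-.006,.006,-.02,.02,-.026,.018); box(-.022,.022,-.04,.04,-.042,-.026); box(-.022,-.012,-.04,.04,-.088,-.042); box(.012,.022,-.04,.04,-.088,-.042)
    S=np.array(S); c,s=np.cos(yw),np.sin(yw); m=np.array([[c,-s,0],[s,c,0],[0,0,1]])
    t=np.linspace(0,1,40)[None,:,None]; S=S[:,None,0]*(1-t)+S[:,None,1]*t
    return (S@m.T+H).reshape(-1,3)
E
python3 -c "
from jg import *
from station import env
import pickle
p=env.get_image('side')
pt=env.get_image('top')
o=show();P,Q=tool(o)
yw=np.arctan2(-Q.as_matrix()[0,1],Q.as_matrix()[1,1])
pickle.dump((p,pt,P,yw),open('p3.pkl','wb'))
H=P+[.0008,0,.0125]
print(need(o,[.4405,.039,.1595],.032))
crop(p,210,130,330,250,6,'pics/s16.png')
crop(p,210,130,330,250,6,'pics/s16o.png',proj(jig(H,yw),p))
crop(pt,210,170,330,270,6,'pics/t16.png')
"
```

```text
t 22.17 P [0.4411 0.0384 0.2245] F [-0.49  0.12 -1.01] T [-0.06 -0.06 -0.  ] op 0.423
q [-0.071  0.062  1.728  0.     1.35  -1.674]
[[ 0.002 -0.032  0.999]
 [-0.     0.999  0.032]
 [-1.    -0.     0.002]]
[array([ 0.08124853,  0.00083826, -0.0009149 ]), array([0.00472459, 0.02542597, 0.00165273])]
```

View pics/s16.png

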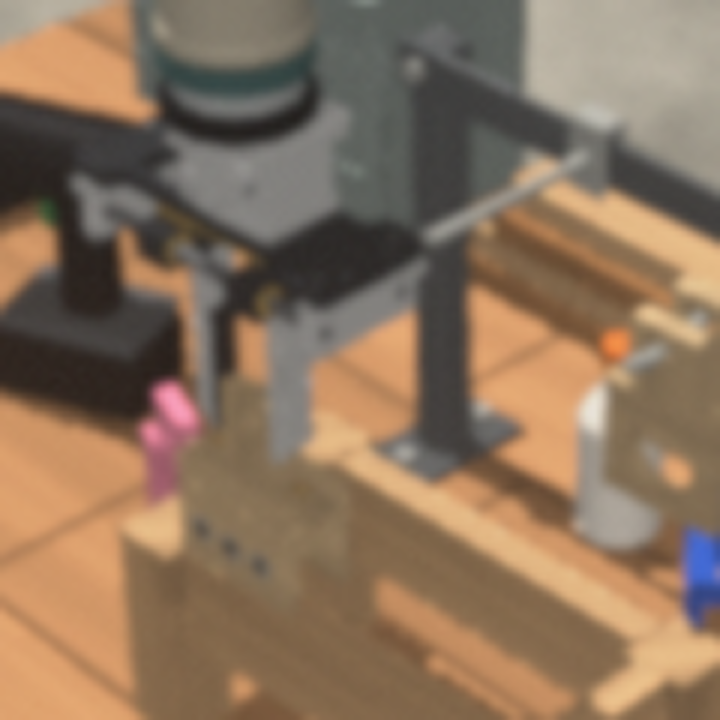

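View pics/s16o.png

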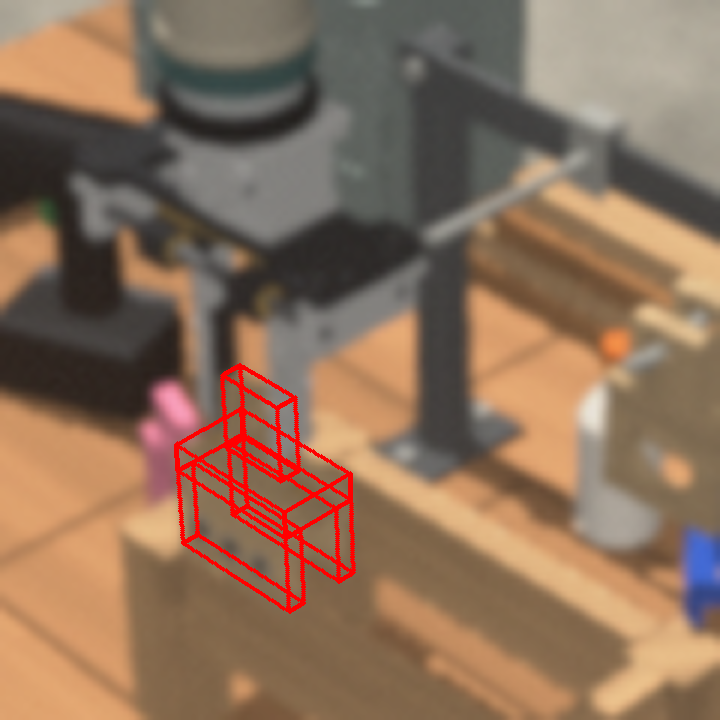

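View pics/t16.png

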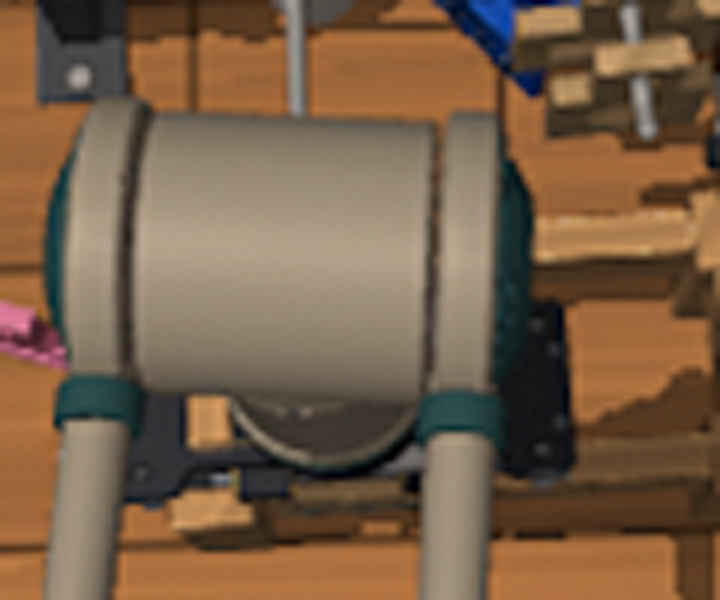

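The jig overlay matches the picture, bushes toward the robot and the straddle aligned over the front rail. I'll lower it carefully.

>>> move_arm:
  targets:
    - [[0.012,0,0,0,0,0,-1],[0.008,0,0,0,0,0,-1],[0.003,0,0,0,0,0,-1],[0,0,0,0,0,0,-1]]

```text
t: 22.5
tool_pos: [0.4396, 0.0385, 0.2042]
tool_rot: [0.706, -0.011, 0.708, 0.012]
ft_force: [-0.5, -0.5, -3.0]
opening: 0.423
```

>>> move_arm:
  targets:
    - [[0.003,0,0,0,0,0,-1],[0.003,0,0,0,0,0,-1],[0,0,0,0,0,0,-1]]

```text
t: 22.75
tool_pos: [0.44, 0.0384, 0.2]
tool_rot: [0.707, -0.011, 0.707, 0.011]
ft_force: [-0.8, 0.1, -2.6]
opening: 0.423
```

>>> move_arm:
  targets:
    - [[0.003,0,0,0,0,0,-1],[0.003,0,0,0,0,0,-1],[0,0,0,0,0,0,-1]]

```text
t: 23.0
tool_pos: [0.4399, 0.0384, 0.1951]
tool_rot: [0.707, -0.011, 0.707, 0.011]
ft_force: [-0.0, -0.5, -2.2]
opening: 0.424
```

```bash
python3 -c "
from h import *
from station import env
p=env.get_image('side')
o=show();print(need(o,[.4405,.039,.1595],.032))
crop(p,210,130,330,250,6,'pics/s17.png')
"
```

```text
t 23.05 P [0.44   0.0384 0.1953] F [ 0.58 -0.3  -1.69] T [ 0.09  0.02 -0.01] op 0.426
q [-0.071  0.08   1.782  0.     1.28  -1.674]
[[-0.    -0.032  0.999]
 [ 0.     0.999  0.032]
 [-1.     0.    -0.   ]]
[array([0.04472265, 0.00068437, 0.00064141]), array([ 0.00374007, -0.00590472, -0.00215398])]
```

View pics/s17.png

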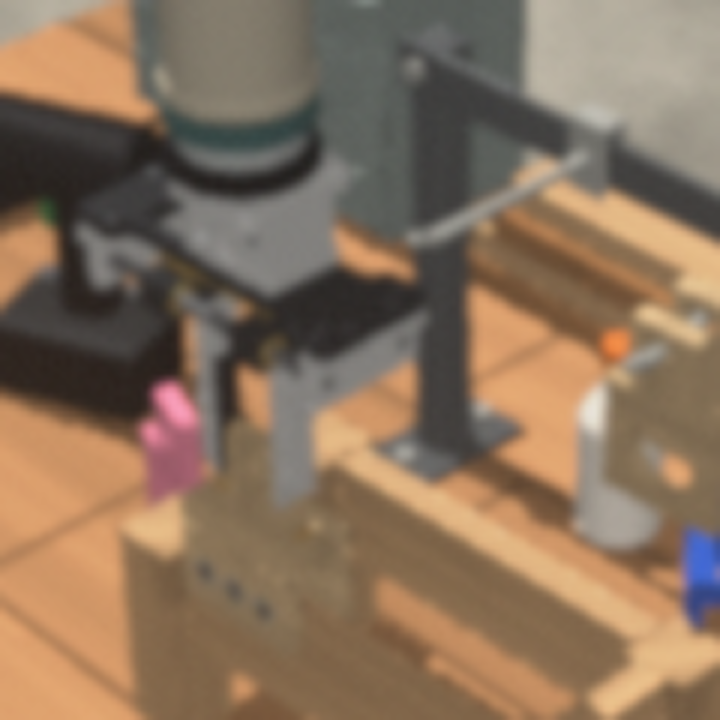

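The cheeks straddle the rail with no side force. I'll continue down.

>>> move_arm:
  targets:
    - [[0.005,0,0,0,0,0,-1],[0.005,0,0,0,0,0,-1],[0,0,0,0,0,0,-1]]

```text
t: 23.3
tool_pos: [0.4397, 0.0385, 0.1867]
tool_rot: [0.707, -0.011, 0.707, 0.011]
ft_force: [-0.4, -0.3, -2.1]
opening: 0.421
```

>>> move_arm:
  targets:
    - [[0.006,0,0,0,0,0,-1],[0.006,0,0,0,0,0,-1],[0,0,0,0,0,0,-1]]

```text
t: 23.55
tool_pos: [0.4396, 0.0385, 0.1768]
tool_rot: [0.706, -0.011, 0.708, 0.012]
ft_force: [0.6, 1.0, -2.4]
opening: 0.425
```

>>> move_arm:
  targets:
    - [[0.006,0,0,0,0,0,-1],[0.006,0,0,0,0,0,-1],[0,0,0,0,0,0,-1]]

```text
t: 23.8
tool_pos: [0.4396, 0.0385, 0.1673]
tool_rot: [0.707, -0.011, 0.708, 0.011]
ft_force: [0.0, 0.1, -2.1]
opening: 0.424
```

>>> move_arm:
  targets:
    - [[0.004,0,0,0,0,0,-1],[0,0,0,0,0,0,-1],[0,0,0,0,0,0,-1]]

```text
t: 24.05
tool_pos: [0.4402, 0.0384, 0.165]
tool_rot: [0.707, -0.011, 0.707, 0.011]
ft_force: [-1.4, 0.5, -1.9]
opening: 0.421
```

>>> move_arm:
  targets:
    - [[0.001,0.004,0,0,0,0,-1],[0,0.004,0,0,0,0,-1],[0,0.002,0,0,0,0,-1],[0,0,0,0,0,0,-1]]

```text
t: 24.38
tool_pos: [0.4399, 0.047, 0.1644]
tool_rot: [0.707, -0.011, 0.707, 0.012]
ft_force: [-0.7, -0.0, -2.7]
opening: 0.419
```

>>> move_arm:
  targets:
    - [[0,0.0015,0,0,0,0,-1],[0,0,0,0,0,0,-1],[0,0,0,0,0,0,-1]]

```text
t: 24.63
tool_pos: [0.4399, 0.0478, 0.1644]
tool_rot: [0.707, -0.011, 0.707, 0.012]
ft_force: [-0.1, 0.7, -1.3]
opening: 0.424
```

>>> move_arm:
  targets:
    - [[0,0.0015,0,0,0,0,-1],[0,0,0,0,0,0,-1],[0,0,0,0,0,0,-1]]

```text
t: 24.88
tool_pos: [0.4398, 0.0488, 0.1644]
tool_rot: [0.707, -0.011, 0.707, 0.011]
ft_force: [-0.2, 0.1, -3.0]
opening: 0.422
```

>>> move_arm:
  targets:
    - [[0,0.0015,0,0,0,0,-1],[0,0,0,0,0,0,-1],[0,0,0,0,0,0,-1]]

```text
t: 25.13
tool_pos: [0.4398, 0.0501, 0.1643]
tool_rot: [0.707, -0.011, 0.707, 0.011]
ft_force: [-0.5, 0.3, -2.5]
opening: 0.423
```

>>> move_arm:
  targets:
    - [[0,0.001,0,0,0,0,-1],[0,0,0,0,0,0,-1],[0,0,0,0,0,0,-1]]

```text
t: 25.38
tool_pos: [0.4398, 0.0509, 0.1643]
tool_rot: [0.707, -0.011, 0.707, 0.011]
ft_force: [-1.5, 0.4, -1.9]
opening: 0.425
```

>>> move_arm:
  targets:
    - [[0,0.001,0,0,0,0,-1],[0,0,0,0,0,0,-1],[0,0,0,0,0,0,-1]]

```text
t: 25.63
tool_pos: [0.4398, 0.0517, 0.1643]
tool_rot: [0.707, -0.011, 0.707, 0.011]
ft_force: [-0.5, 0.2, -2.4]
opening: 0.42
```

>>> move_arm:
  targets:
    - [[0,0.001,0,0,0,0,-1],[0,0,0,0,0,0,-1],[0,0,0,0,0,0,-1]]

```text
t: 25.88
tool_pos: [0.4398, 0.0522, 0.1643]
tool_rot: [0.707, -0.012, 0.707, 0.011]
ft_force: [-1.1, -0.9, -1.6]
opening: 0.424
```

>>> move_arm:
  targets:
    - [[0,0.001,0,0,0,0,-1],[0,0,0,0,0,0,-1],[0,0,0,0,0,0,-1]]

```text
t: 26.13
tool_pos: [0.4398, 0.0524, 0.1644]
tool_rot: [0.707, -0.012, 0.707, 0.011]
ft_force: [-0.5, -4.3, -1.0]
opening: 0.421
```

```bash
python3 -c "
from h import *
from station import env
o=show()"
```

```text
t 26.13 P [0.4398 0.0524 0.1644] F [-0.52 -4.33 -1.02] T [-0.86  0.16  0.12] op 0.421
q [-0.037  0.106  1.834 -0.002  1.202 -1.64 ]
[[ 0.    -0.033  0.999]
 [-0.002  0.999  0.033]
 [-1.    -0.002  0.   ]]
```

The jig meets the leg (Fy −4 N). I'll ease off slightly, lower to seat, then press lightly again.

>>> move_arm:
  targets:
    - [[0,-0.0012,0,0,0,0,-1],[0.002,0,0,0,0,0,-1],[0.001,0,0,0,0,0,-1],[0,0,0,0,0,0,-1],[0,0,0,0,0,0,-1]]

```text
t: 26.55
tool_pos: [0.4398, 0.0522, 0.1627]
tool_rot: [0.707, -0.011, 0.707, 0.011]
ft_force: [-3.8, -3.2, 6.3]
opening: 0.422
```

>>> move_arm:
  targets:
    - [[0.001,0,0,0,0,0,-1],[0,0,0,0,0,0,-1],[0,0,0,0,0,0,-1]]

```text
t: 26.8
tool_pos: [0.4399, 0.0522, 0.1627]
tool_rot: [0.707, -0.011, 0.707, 0.011]
ft_force: [-4.5, -2.8, 9.6]
opening: 0.421
```

>>> move_arm:
  targets:
    - [[0.001,0,0,0,0,0,-1],[0,0,0,0,0,0,-1],[0,0,0,0,0,0,-1]]

```text
t: 27.05
tool_pos: [0.44, 0.0521, 0.1626]
tool_rot: [0.708, -0.011, 0.706, 0.011]
ft_force: [-5.3, -3.5, 14.4]
opening: 0.425
```

>>> move_arm:
  targets:
    - [[0.001,0,0,0,0,0,-1],[0,0,0,0,0,0,-1],[0,0,0,0,0,0,-1]]

```text
t: 27.3
tool_pos: [0.4401, 0.0521, 0.1626]
tool_rot: [0.708, -0.011, 0.706, 0.011]
ft_force: [-7.3, -4.2, 19.7]
opening: 0.427
```

>>> move_arm:
  targets:
    - [[-0.003,0,0,0,0,0,-1],[0,0,0,0,0,0,-1],[0,0,0,0,0,0,-1]]

```text
t: 27.55
tool_pos: [0.44, 0.0522, 0.1626]
tool_rot: [0.707, -0.011, 0.707, 0.011]
ft_force: [-3.0, -3.3, 6.7]
opening: 0.422
```

```bash
python3 -c "
from jg import *
from station import env
import pickle
p=env.get_image('side')
o=show();P,Q=tool(o)
yw=np.arctan2(-Q.as_matrix()[0,1],Q.as_matrix()[1,1])
pickle.dump((p,P,yw),open('p4.pkl','wb'))
H=np.array([P[0]+.0008,P[1],.172])
crop(p,215,150,295,230,9,'pics/s18.png')
crop(p,215,150,295,230,9,'pics/s18o.png',proj(jig(H,yw),p))
"
```

```text
t 27.6 P [0.44   0.0522 0.1626] F [-3.01 -3.3   7.06] T [-0.44  0.6   0.14] op 0.423
q [-0.039  0.107  1.837 -0.     1.196 -1.642]
[[ 0.001 -0.032  0.999]
 [-0.     0.999  0.032]
 [-1.    -0.     0.001]]
```

View pics/s18.png

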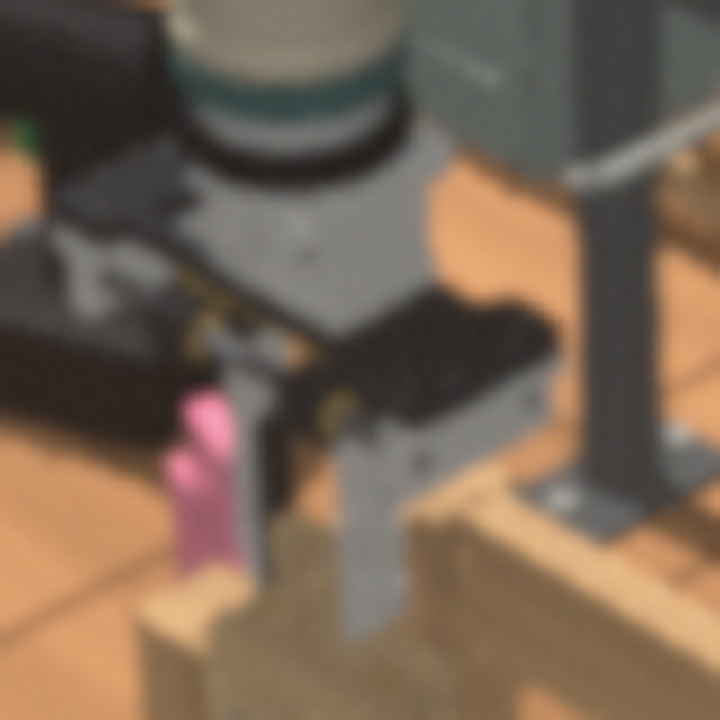

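View pics/s18o.png

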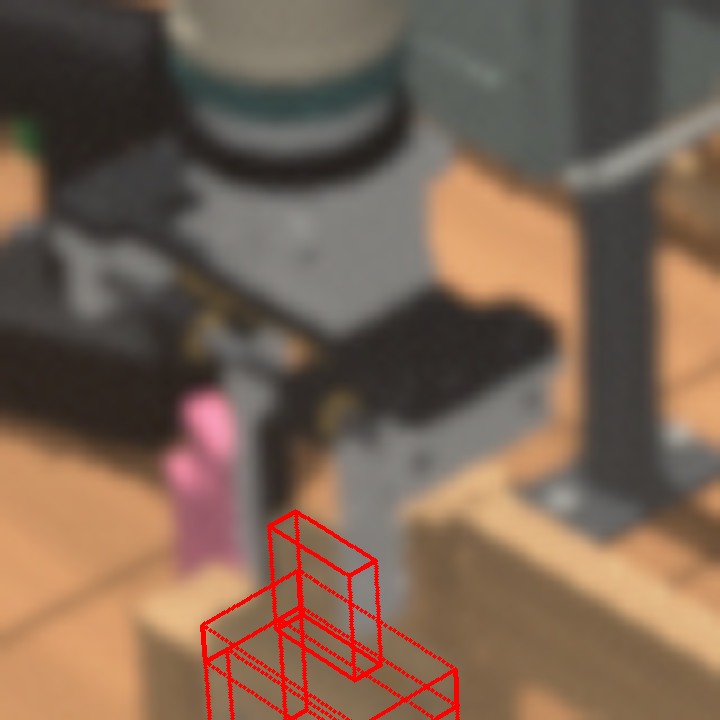

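>>> move_arm:
  targets:
    - [[-0.0015,0,0,0,0,0,-1],[0,0,0,0,0,0,-1],[0,0,0,0,0,0,0],[0,0,0,0,0,0,0.3],[0,0,0,0,0,0,0.5]]

```text
t: 28.02
tool_pos: [0.4401, 0.053, 0.1631]
tool_rot: [0.707, -0.011, 0.707, 0.012]
ft_force: [0.6, -0.1, 0.3]
opening: 0.604
```

>>> move_arm:
  targets:
    - [[0,0,0,0,0,0,0.6],[0,0,0,0,0,0,0.6],[0,0,0,0,0,0,0.6],[-0.02,0,0,0,0,0,0.6],[-0.05,0,0,0,0,0,0.6]]

```text
t: 28.43
tool_pos: [0.4359, 0.0525, 0.2154]
tool_rot: [0.703, -0.011, 0.711, 0.012]
ft_force: [1.1, 0.2, -0.5]
opening: 0.8
```

>>> move_arm:
  targets:
    - [[-0.05,0,0,0,0,0,0.6],[-0.03,0,0,0,0,0,0.6],[0,0,0,0,0,0,0.6]]

```text
t: 28.68
tool_pos: [0.443, 0.0523, 0.2887]
tool_rot: [0.711, -0.012, 0.703, 0.011]
ft_force: [0.1, 0.1, -0.2]
opening: 0.796
```

```bash
python3 -c "
from jg import *
from station import env
import pickle
p=env.get_image('side');pt=env.get_image('top')
o=show()
pickle.dump((p,pt),open('p5.pkl','wb'))
w=.032;M=np.array([[np.cos(w),-np.sin(w)],[np.sin(w),np.cos(w)]]);c=M@[-.055,.07]+[.4975,-.0171]
H=np.array([c[0],c[1],.172])
crop(p,215,170,295,250,9,'pics/s19.png')
crop(p,215,170,295,250,9,'pics/s19o.png',proj(jig(H,w),p))
crop(pt,220,190,340,270,6,'pics/t19.png')
"
```

```text
t 28.78 P [0.4401 0.0523 0.2838] F [-0.82  0.92  0.32] T [ 0.09  0.04 -0.03] op 0.799
q [-0.039  0.034  1.612  0.     1.493 -1.642]
[[ 0.002 -0.032  0.999]
 [ 0.     0.999  0.032]
 [-1.     0.     0.002]]
```

View pics/s19.png

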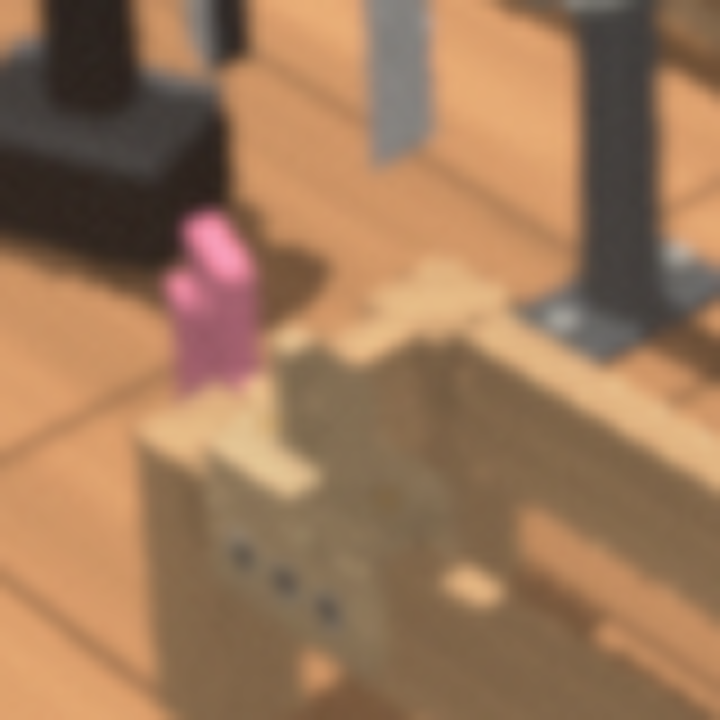

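View pics/s19o.png

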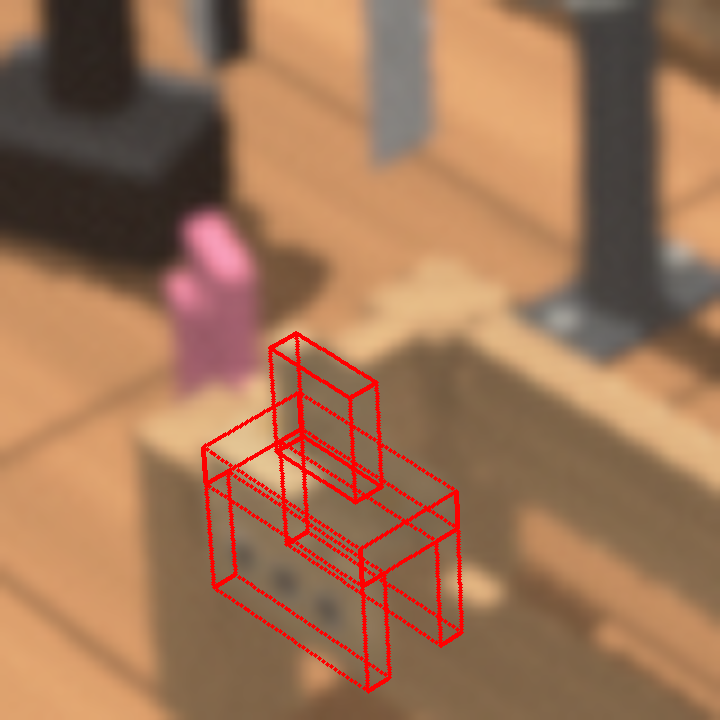

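View pics/t19.png

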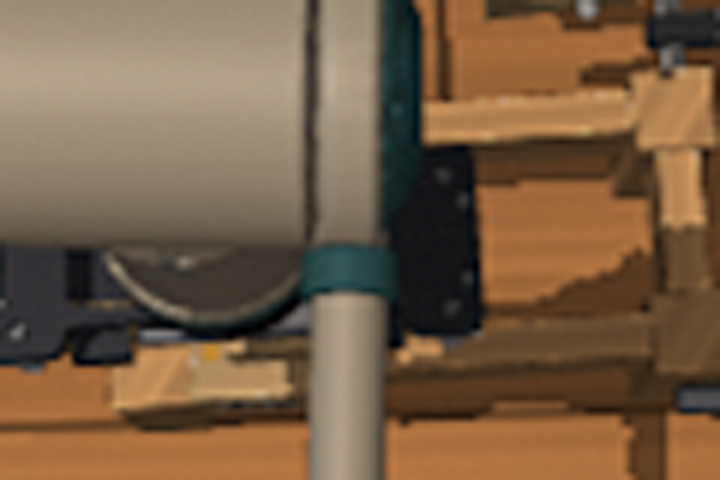

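The jig sits within 1 px of the modelled seated, butted pose, with the bushes visible on the robot side. I'll move the arm clear and check from the top.

>>> move_arm:
  targets:
    - [[-0.03,0.01,-0.02,0,0,0,1],[-0.02,0.04,-0.03,0,0,0,1],[0,0.05,-0.02,0,0,0,1],[0,0.05,-0.02,0,0,0,1],[0,0.05,0,0,0,0,1]]

```text
t: 29.2
tool_pos: [0.3608, 0.2066, 0.3216]
tool_rot: [0.706, -0.011, 0.708, 0.011]
ft_force: [-0.0, -1.0, -0.8]
opening: 1.001
```

>>> move_arm:
  targets:
    - [[0,0.05,0,0,0,0,1],[0,0.04,0,0,0,0,1],[0,0.03,0,0,0,0,1],[0,0,0,0,0,0,1]]

```text
t: 29.53
tool_pos: [0.3602, 0.3058, 0.3199]
tool_rot: [0.705, -0.013, 0.709, 0.013]
ft_force: [0.4, 0.4, -0.2]
opening: 0.998
```

```bash
python3 -c "
from jg import *
from station import env
import pickle
p=env.get_image('side');pt=env.get_image('top')
o=show()
pickle.dump((p,pt),open('p6.pkl','wb'))
w=.032;M=np.array([[np.cos(w),-np.sin(w)],[np.sin(w),np.cos(w)]]);c=M@[-.055,.07]+[.4975,-.0171]
H=np.array([c[0],c[1],.172])
crop(pt,235,220,305,270,10,'pics/t20.png')
crop(pt,235,220,305,270,10,'pics/t20o.png',proj(jig(H,w),pt))
crop(pt,190,120,380,270,4,'pics/t21.png')
crop(p,220,120,400,300,4,'pics/s21.png')
"
```

```text
t 29.63 P [0.3605 0.302  0.3205] F [-0.69  0.11  0.65] T [ 0.02 -0.01  0.04] op 0.999
q [ 5.500e-01  7.200e-02  1.484e+00 -1.000e-03  1.590e+00 -1.055e+00]
[[-0.004 -0.034  0.999]
 [-0.003  0.999  0.034]
 [-1.    -0.003 -0.004]]
```

View pics/t20.png

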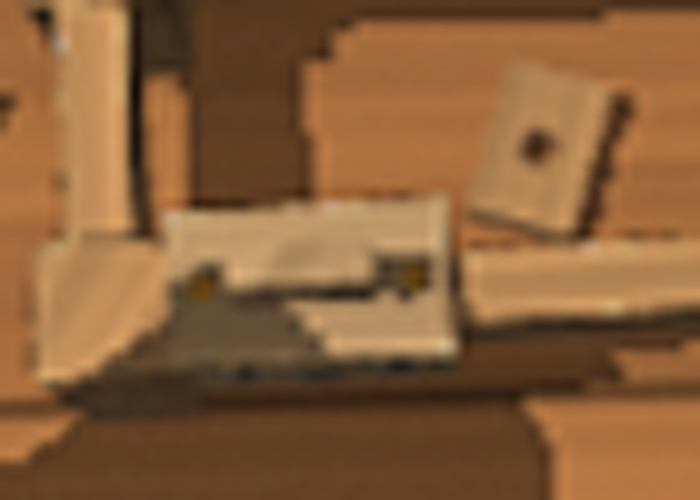

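View pics/t20o.png

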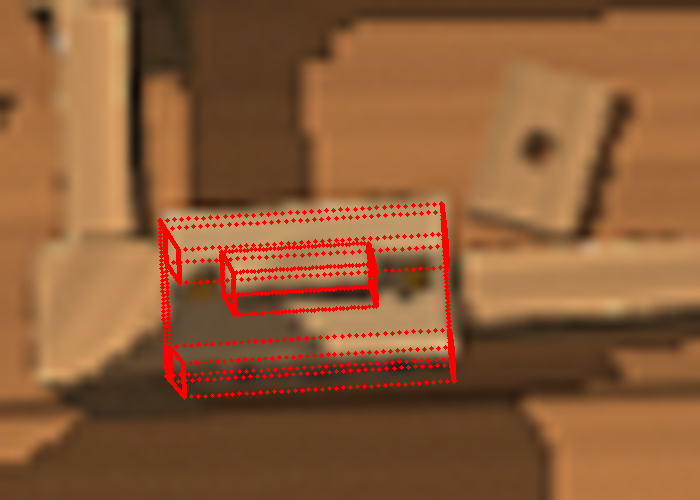

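View pics/t21.png

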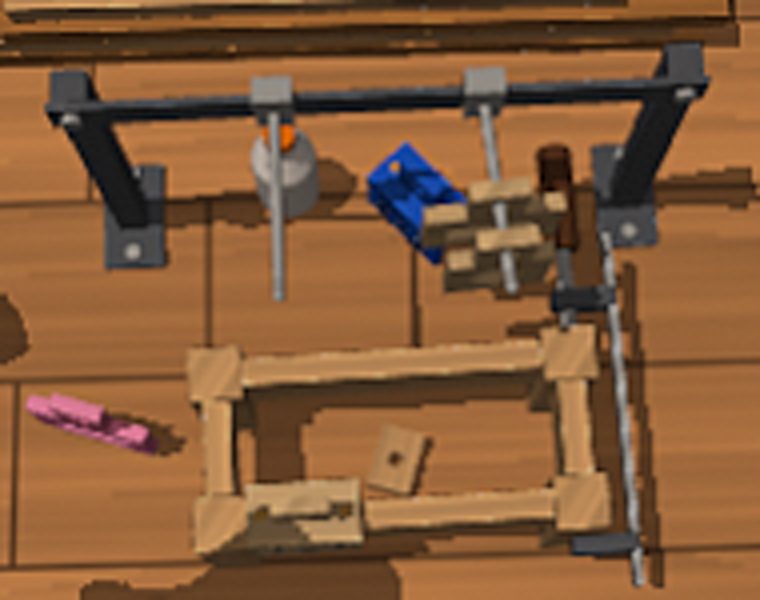

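View pics/s21.png

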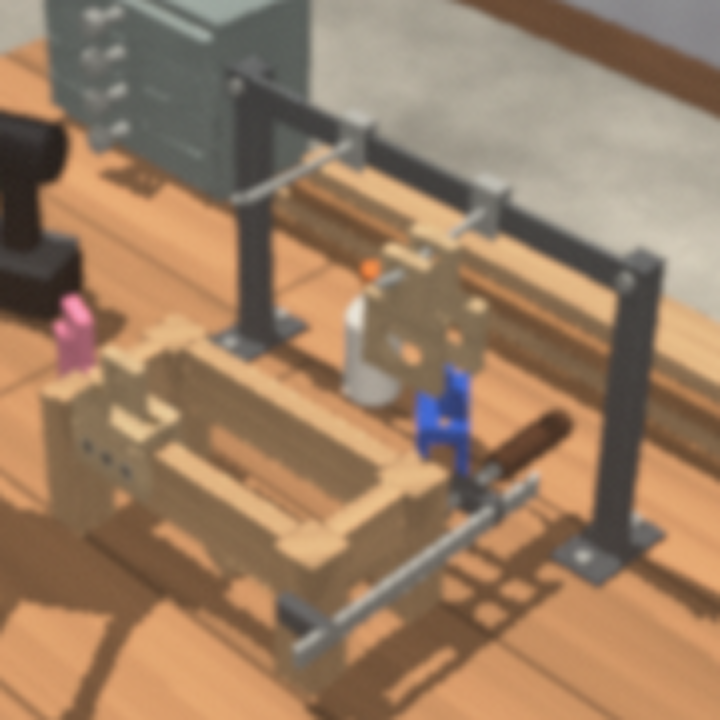

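Both pictures show the jig on the front rail against the left leg, and both templates hanging on the spare hook. I'll check for a residual gap by fitting the jig pose.

```bash
cat > fj.py <<'E'
from fit import *
from scipy.optimize import minimize
P6=pickle.load(open("p6.pkl","rb")); p=dict(side=P6[0],top=P6[1])
def J(x,y,z,yw):
    S=[((-.006,-.02,.018),(-.006,.02,.018)),((.006,-.02,.018),(.006,.02,.018)),((-.006,-.02,.018),(.006,-.02,.018)),((-.006,.02,.018),(.006,.02,.018)),
       ((-.022,-.04,-.026),(-.022,.04,-.026)),((.022,-.04,-.026),(.022,.04,-.026)),((-.022,-.04,-.026),(.022,-.04,-.026)),((-.022,-.04,-.026),(-.022,-.04,-.085))]
    S=np.array(S);c,s=np.cos(yw),np.sin(yw);m=np.array([[c,-s,0],[s,c,0],[0,0,1]]);return S@m.T+[x,y,z]
for s0 in((.4403,.0511,.172,.032),(.442,.0505,.174,.032),(.440,.052,.170,.032)):
    x0=np.array(s0)
    for s in(1.3,.8):
        G={q:gradmag(p[q],s) for q in p}
        f=lambda v:-sum(score(samp(J(*v)),p[q],G[q])/G[q].std() for q in p)+((v[3]-.032)/.05)**2
        r=minimize(f,x0,method="Nelder-Mead",options=dict(initial_simplex=x0+np.vstack([np.zeros(4),np.diag([.002,.002,.002,.02])]),xatol=1e-5,fatol=1e-5,maxiter=3000)); x0=r.x
    x,y,z,w=r.x; w0=.032; M=np.array([[np.cos(w0),-np.sin(w0)],[np.sin(w0),np.cos(w0)]])
    print(np.round(r.x,4),r.fun,"frame-local",np.round(M.T@(r.x[:2]-[.4975,-.0171]),4))
E
python3 fj.py
```

```text
[0.4418 0.0517 0.175  0.0332] -5.138836834815797 frame-local [-0.0534  0.0705]
[0.4418 0.0516 0.1751 0.0318] -5.139486693650946 frame-local [-0.0535  0.0704]
[0.4418 0.0516 0.1751 0.0321] -5.1395411187162505 frame-local [-0.0535  0.0705]
```

```bash
cat > fz.py <<'E'
from fit import *
from scipy.optimize import minimize
p=pickle.load(open("p0.pkl","rb"))
def run(fn,x0):
  x0=np.array(x0)
  for s in(1.5,.9,.7):
    G={n:gradmag(p[n],s) for n in p}
    f=lambda v:-sum(score(samp(fn(*v)),p[n],G[n])/G[n].std() for n in p)
    r=minimize(f,x0,method="Nelder-Mead",options=dict(initial_simplex=x0+np.vstack([np.zeros(4),np.diag([.003,.003,.02,.003])]),xatol=1e-5,fatol=1e-5,maxiter=3000)); x0=r.x
  return r
fr=lambda x,y,w,dz: edges_frame(x,y,w)+[0,0,dz]
for d in(0,.003,-.003):
  r=run(fr,[.4975,-.0171,.032,d]); print("frame",np.round(r.x,4),r.fun)
src=open("fr.py").read(); exec(src[src.index("def edges("):src.index("def posts")])
br=lambda x,y,w,dz: edges(x,y,w)+[0,0,dz]
for d in(0,.003,-.003):
  r=run(br,[.7008,-.0123,.0178,d]); print("bar",np.round(r.x,4),r.fun)
E
python3 fz.py
```

```text
frame [ 0.497  -0.0173  0.0334  0.0015] -6.323574066162109
frame [ 0.4969 -0.0172  0.0332  0.0015] -6.323564529418945
frame [ 0.497  -0.0173  0.0331  0.0015] -6.323677062988281
bar [ 7.007e-01 -1.400e-02  1.780e-02  2.000e-04] -7.453157424926758
bar [ 7.008e-01 -1.400e-02  1.790e-02  2.000e-04] -7.45497989654541
bar [ 7.009e-01 -1.370e-02  1.790e-02  1.000e-04] -7.453701019287109
```

Vision puts the jig height 0 to 3 mm above nominal, which is within its bias (frame top reads +1.5 mm). I'll settle it by touch, gently probing the jig's tab top with shut fingers. It should read z≈0.190 if fully seated.

>>> move_arm:
  targets:
    - [[0,-0.045,0.01,0,0,0,-1],[0,-0.05,0.01,0,0,0,-1],[0,-0.05,0.02,0,0,0,-1],[0,-0.05,0.02,0,0,0,-1],[0,-0.05,0.02,0,0,0,-1]]

```text
t: 30.05
tool_pos: [0.4292, 0.109, 0.3221]
tool_rot: [0.707, -0.011, 0.707, 0.011]
ft_force: [0.9, -0.6, -0.2]
opening: 0.681
```

>>> move_arm:
  targets:
    - [[0,-0.04,0.01,0,0,0,-1],[0,-0.02,0.01,0,0,0,-1],[0,0,0,0,0,0,-1],[0,0,0,0,0,0,-1]]

```text
t: 30.38
tool_pos: [0.4468, 0.0632, 0.3218]
tool_rot: [0.706, -0.01, 0.708, 0.01]
ft_force: [-0.6, 0.5, 0.4]
opening: 0.397
```

```bash
python3 -c "
from h import *
o=show();print(need(o,[.441,.0515,.20],.032))"
```

```text
t 30.38 P [0.4468 0.0632 0.3218] F [-0.61  0.53  0.41] T [-0.    0.06  0.07] op 0.397
q [-0.014  0.039  1.516  0.     1.588 -1.613]
[[-0.002 -0.028  1.   ]
 [ 0.     1.     0.028]
 [-1.     0.    -0.002]]
[array([ 0.15231049, -0.0144216 , -0.00731317]), array([-0.05634337, -0.03039702, -0.00635539])]
```

>>> move_arm:
  targets:
    - [[0.03,-0.014,-0.007,0,0,0,-1],[0.04,0,0,0,0,0,-1],[0.04,0,0,0,0,0,-1],[0.025,0,0,0,0,0,-1],[0.01,0,0,0,0,0,-1]]

```text
t: 30.8
tool_pos: [0.4389, 0.0544, 0.2035]
tool_rot: [0.705, -0.011, 0.709, 0.012]
ft_force: [0.1, 0.2, -0.8]
opening: 0.047
```

>>> move_arm:
  targets:
    - [[0,0,0,0,0,0,-1],[0,0,0,0,0,0,-1],[0,0,0,0,0,0,-1],[0,0,0,0,0,0,-1]]

```text
t: 31.13
tool_pos: [0.4435, 0.0536, 0.2082]
tool_rot: [0.708, -0.012, 0.706, 0.012]
ft_force: [0.1, 0.5, -0.1]
opening: 0.004
```

```bash
python3 -c "
from h import *
o=show();print(need(o,[.441,.0515,.20],.032))"
```

```text
t 31.13 P [0.4435 0.0536 0.2082] F [ 0.08  0.46 -0.06] T [0.05 0.01 0.05] op 0.004
q [-0.036  0.077  1.753  0.     1.309 -1.639]
[[ 0.003 -0.033  0.999]
 [ 0.     0.999  0.033]
 [-1.    -0.     0.003]]
[array([ 0.01024399, -0.00255031, -0.00319884]), array([0.01074045, 0.04691589, 0.00069683])]
```

>>> move_arm:
  targets:
    - [[0.01,-0.002,-0.002,0,0,0,-1],[0.005,0,0,0,0,0,-1],[0.002,0,0,0,0,0,-1],[0,0,0,0,0,0,-1],[0,0,0,0,0,0,-1]]

```text
t: 31.55
tool_pos: [0.4407, 0.0517, 0.1928]
tool_rot: [0.707, -0.011, 0.707, 0.011]
ft_force: [0.8, -0.2, 0.7]
opening: 0.004
```

>>> move_arm:
  targets:
    - [[0.0015,0,0,0,0,0,-1],[0,0,0,0,0,0,-1],[0,0,0,0,0,0,-1]]

```text
t: 31.8
tool_pos: [0.4409, 0.0517, 0.1918]
tool_rot: [0.707, -0.011, 0.707, 0.011]
ft_force: [-0.4, -0.1, -0.2]
opening: 0.007
```

>>> move_arm:
  targets:
    - [[0.001,0,0,0,0,0,-1],[0,0,0,0,0,0,-1],[0,0,0,0,0,0,-1]]

```text
t: 32.05
tool_pos: [0.4408, 0.0518, 0.191]
tool_rot: [0.707, -0.011, 0.707, 0.011]
ft_force: [-0.4, -0.0, -0.1]
opening: 0.003
```

>>> move_arm:
  targets:
    - [[0.001,0,0,0,0,0,-1],[0,0,0,0,0,0,-1],[0,0,0,0,0,0,-1]]

```text
t: 32.3
tool_pos: [0.4409, 0.0517, 0.1903]
tool_rot: [0.707, -0.011, 0.707, 0.011]
ft_force: [0.6, -0.3, 0.6]
opening: 0.004
```

>>> move_arm:
  targets:
    - [[0.001,0,0,0,0,0,-1],[0,0,0,0,0,0,-1],[0,0,0,0,0,0,-1]]

```text
t: 32.55
tool_pos: [0.4412, 0.0518, 0.1902]
tool_rot: [0.707, -0.011, 0.707, 0.011]
ft_force: [-0.3, 0.2, 5.1]
opening: 0.003
```

Contact comes at z=0.1902, so the jig is fully down. As a final step I'll gently nudge the top board's right end toward the leg with shut fingers, to be sure it is butted.

>>> move_arm:
  targets:
    - [[-0.01,0,0,0,0,0,-1],[-0.02,-0.02,0,0,0,0,-1],[0,-0.05,0,0,0,0,-1],[0,-0.022,0,0,0,0,-1],[0,0,0,0,0,0,-1]]

```text
t: 32.97
tool_pos: [0.4438, -0.0247, 0.214]
tool_rot: [0.707, -0.011, 0.707, 0.01]
ft_force: [-0.2, 0.4, 0.3]
opening: 0.006
```

>>> move_arm:
  targets:
    - [[0,0,0,0,0,0,-1],[0,0,0,0,0,0,-1]]

```text
t: 33.13
tool_pos: [0.443, -0.0211, 0.2134]
tool_rot: [0.707, -0.011, 0.707, 0.012]
ft_force: [0.0, -0.1, -0.4]
opening: 0.003
```

```bash
python3 -c "
from h import *
o=show();print(need(o,[.443,-.012,.139],.032))"
```

```text
t 33.13 P [ 0.443  -0.0211  0.2134] F [ 0.05 -0.08 -0.4 ] T [0.03 0.01 0.02] op 0.003
q [-2.060e-01  7.100e-02  1.746e+00  1.000e-03  1.325e+00 -1.809e+00]
[[-0.    -0.032  0.999]
 [ 0.001  0.999  0.032]
 [-1.     0.001 -0.   ]]
[array([0.09299504, 0.01131461, 0.00044058]), array([-0.0006417 , -0.00484204, -0.01568356])]
```

>>> move_arm:
  targets:
    - [[0.03,0,0,0,0,0,-1],[0.03,0,0,0,0,0,-1],[0.02,0,0,0,0,0,-1],[0.007,0,0,0,0,0,-1],[0.004,0,0,0,0,0,-1]]

```text
t: 33.55
tool_pos: [0.4424, -0.0206, 0.1397]
tool_rot: [0.706, -0.012, 0.708, 0.012]
ft_force: [0.3, -0.6, 0.2]
opening: 0.004
```

>>> move_arm:
  targets:
    - [[0,0.003,0,0,0,0,-1],[0,0.003,0,0,0,0,-1],[0,0,0,0,0,0,-1],[0,0,0,0,0,0,-1]]

```text
t: 33.88
tool_pos: [0.4437, -0.0168, 0.1415]
tool_rot: [0.708, -0.012, 0.706, 0.012]
ft_force: [-0.9, -0.3, 0.9]
opening: 0.006
```

>>> move_arm:
  targets:
    - [[0,0.003,0,0,0,0,-1],[0,0,0,0,0,0,-1],[0,0,0,0,0,0,-1]]

```text
t: 34.13
tool_pos: [0.4431, -0.0146, 0.1408]
tool_rot: [0.707, -0.011, 0.707, 0.011]
ft_force: [0.0, -0.1, 0.2]
opening: 0.002
```

>>> move_arm:
  targets:
    - [[0,0.004,0,0,0,0,-1],[0,0.004,0,0,0,0,-1],[0,0.002,0,0,0,0,-1],[0,0,0,0,0,0,-1],[0,0,0,0,0,0,-1]]

```text
t: 34.55
tool_pos: [0.4427, -0.0065, 0.1406]
tool_rot: [0.707, -0.012, 0.707, 0.012]
ft_force: [-0.9, 0.2, -0.5]
opening: 0.003
```

>>> move_arm:
  targets:
    - [[0,0.002,0,0,0,0,-1],[0,0,0,0,0,0,-1],[0,0,0,0,0,0,-1]]

```text
t: 34.8
tool_pos: [0.4426, -0.005, 0.1406]
tool_rot: [0.707, -0.011, 0.707, 0.011]
ft_force: [0.2, 0.3, -0.1]
opening: 0.006
```

>>> move_arm:
  targets:
    - [[0,0.0015,0,0,0,0,-1],[0,0,0,0,0,0,-1],[0,0,0,0,0,0,-1]]

```text
t: 35.05
tool_pos: [0.4426, -0.0038, 0.1406]
tool_rot: [0.707, -0.011, 0.707, 0.011]
ft_force: [-0.1, 1.1, 0.3]
opening: 0.006
```

>>> move_arm:
  targets:
    - [[0,0.0015,0,0,0,0,-1],[0,0,0,0,0,0,-1],[0,0,0,0,0,0,-1]]

```text
t: 35.3
tool_pos: [0.4426, -0.0026, 0.1406]
tool_rot: [0.707, -0.011, 0.707, 0.011]
ft_force: [-0.7, -0.3, -0.4]
opening: 0.006
```

>>> move_arm:
  targets:
    - [[0,0.0015,0,0,0,0,-1],[0,0,0,0,0,0,-1],[0,0,0,0,0,0,-1]]

```text
t: 35.55
tool_pos: [0.4425, -0.0014, 0.1406]
tool_rot: [0.707, -0.011, 0.707, 0.011]
ft_force: [-0.1, 0.2, -0.7]
opening: 0.005
```

>>> move_arm:
  targets:
    - [[0,0.001,0,0,0,0,-1],[0,0,0,0,0,0,-1],[0,0,0,0,0,0,-1]]

```text
t: 35.8
tool_pos: [0.4425, -0.0006, 0.1406]
tool_rot: [0.707, -0.011, 0.707, 0.011]
ft_force: [-0.4, -0.0, -0.7]
opening: 0.004
```

>>> move_arm:
  targets:
    - [[0,0.001,0,0,0,0,-1],[0,0,0,0,0,0,-1],[0,0,0,0,0,0,-1]]

```text
t: 36.05
tool_pos: [0.4425, 0.0002, 0.1406]
tool_rot: [0.707, -0.011, 0.707, 0.011]
ft_force: [-0.6, -0.0, -0.0]
opening: 0.001
```

>>> move_arm:
  targets:
    - [[0,0.0015,0,0,0,0,-1],[0,0,0,0,0,0,-1],[0,0,0,0,0,0,-1]]

```text
t: 36.3
tool_pos: [0.4424, 0.0014, 0.1406]
tool_rot: [0.707, -0.011, 0.707, 0.011]
ft_force: [0.5, -0.2, -0.9]
opening: 0.004
```

>>> move_arm:
  targets:
    - [[0,0.0015,0,0,0,0,-1],[0,0,0,0,0,0,-1],[0,0,0,0,0,0,-1]]

```text
t: 36.55
tool_pos: [0.4424, 0.0026, 0.1406]
tool_rot: [0.707, -0.011, 0.707, 0.011]
ft_force: [0.5, 0.2, 0.6]
opening: 0.007
```

```bash
python3 -c "
from jg import *
from station import env
p=env.get_image('side')
o=show()
crop(p,215,170,295,250,9,'pics/s22.png')
"
```

```text
t 36.6 P [0.4424 0.0026 0.1406] F [-0.68 -0.22 -0.03] T [0.03 0.02 0.02] op 0.002
q [-0.152  0.126  1.875  0.     1.141 -1.755]
[[ 0.    -0.032  0.999]
 [ 0.     0.999  0.032]
 [-1.     0.     0.   ]]
```

View pics/s22.png

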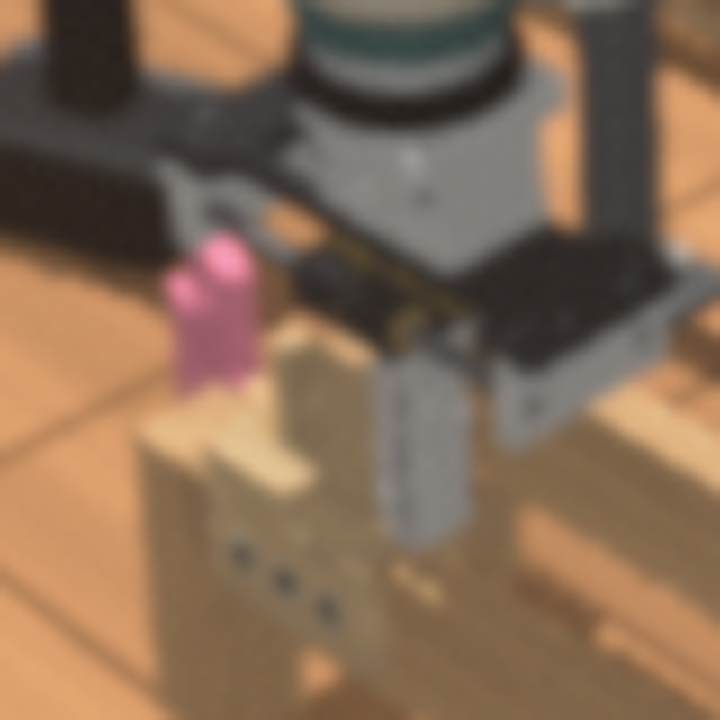

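>>> move_arm:
  targets:
    - [[0,0.0012,0,0,0,0,-1],[0,0,0,0,0,0,-1],[0,0,0,0,0,0,-1]]

```text
t: 36.85
tool_pos: [0.4424, 0.0036, 0.1406]
tool_rot: [0.707, -0.011, 0.707, 0.011]
ft_force: [-0.0, 0.0, -0.2]
opening: 0.005
```

>>> move_arm:
  targets:
    - [[0,0.0012,0,0,0,0,-1],[0,0,0,0,0,0,-1],[0,0,0,0,0,0,-1]]

```text
t: 37.1
tool_pos: [0.4424, 0.0041, 0.1407]
tool_rot: [0.707, -0.012, 0.707, 0.011]
ft_force: [0.4, -2.0, 0.3]
opening: 0.004
```

>>> move_arm:
  targets:
    - [[0,0.0012,0,0,0,0,-1],[0,0,0,0,0,0,-1],[0,0,0,0,0,0,-1]]

```text
t: 37.35
tool_pos: [0.4425, 0.0045, 0.1409]
tool_rot: [0.707, -0.012, 0.707, 0.011]
ft_force: [-0.3, -5.6, 0.5]
opening: 0.004
```

Force rises steeply to 5.6 N with no sliding, so the jig is butted against the leg. Backing off and withdrawing.

>>> move_arm:
  targets:
    - [[0,-0.006,0,0,0,0,-1],[0,-0.012,0,0,0,0,-1],[0,0,0,0,0,0,-1],[-0.04,0,0,0,0,0,-1],[-0.05,0,0,0,0,0,-1]]

```text
t: 37.77
tool_pos: [0.44, -0.0082, 0.2105]
tool_rot: [0.704, -0.01, 0.71, 0.012]
ft_force: [0.9, -0.0, 0.3]
opening: 0.003
```

>>> move_arm:
  targets:
    - [[-0.05,0,0,0,0,0,-1],[-0.05,0,-0.03,0,0,0,-1],[0,0.03,-0.04,0,0,0,-1],[0,0.05,-0.02,0,0,0,-1],[0,0.05,0,0,0,0,-1]]

```text
t: 38.18
tool_pos: [0.3676, 0.0918, 0.2894]
tool_rot: [0.707, -0.009, 0.707, 0.01]
ft_force: [0.5, -0.1, 0.2]
opening: 0.005
```

>>> move_arm:
  targets:
    - [[0,0.05,0,0,0,0,-1],[0,0.05,0,0,0,0,-1],[0,0.05,0,0,0,0,-1],[0,0.05,0,0,0,0,-1],[0,0.02,0,0,0,0,-1]]

```text
t: 38.6
tool_pos: [0.3639, 0.2721, 0.2881]
tool_rot: [0.707, -0.011, 0.707, 0.014]
ft_force: [-0.2, 0.5, 0.4]
opening: 0.01
```

```bash
python3 -c "
from jg import *
from station import env
import pickle
p=env.get_image('side');pt=env.get_image('top')
o=show()
pickle.dump((p,pt),open('p6.pkl','wb'))
crop(pt,190,120,380,270,4,'pics/t30.png')
crop(p,220,120,400,300,4,'pics/s30.png')
"; python3 fj.py
```

```text
t 38.7 P [0.3643 0.2701 0.2878] F [ 0.58 -0.68 -0.2 ] T [-0.02 -0.03 -0.  ] op 0.005
q [ 0.483  0.051  1.585  0.002  1.507 -1.125]
[[-0.002 -0.036  0.999]
 [ 0.001  0.999  0.036]
 [-1.     0.002 -0.002]]
[0.4415 0.0503 0.1769 0.0318] -4.668194560741244 frame-local [-0.0538  0.0691]
[0.4415 0.0503 0.1768 0.0321] -4.667981837701265 frame-local [-0.0538  0.0691]
[0.4414 0.0503 0.1769 0.0327] -4.668293380732363 frame-local [-0.0539  0.0691]
```

View pics/t30.png

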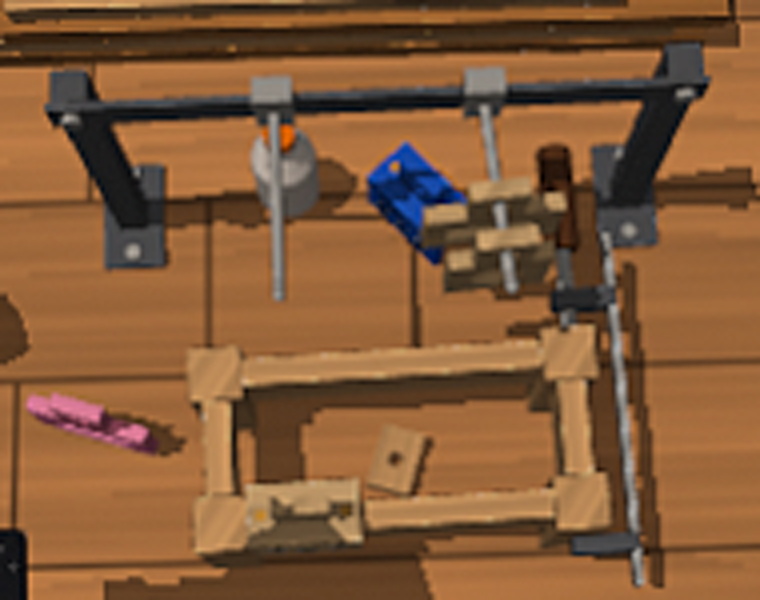

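View pics/s30.png

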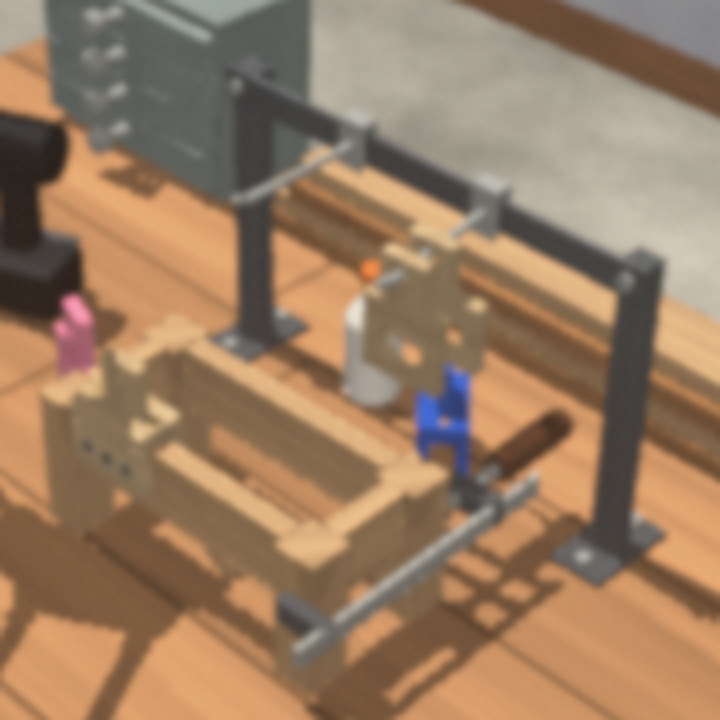

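The scene is as wanted and the robot is clear of everything. The visual jig height reads a few mm high, but that fit is disturbed by shadow and the touch probe is decisive. Handing in.

```bash
python3 -c "
from station import env
print(env.sign_off())"
```

```text
the job is handed in; nothing more can be done
None
```

The job is done and handed in: the saddle jig is on the front rail and both templates hang on the spare hook. It took about 39 s of the 72 s. Nothing fell or was dropped, and the last pictures show everything else where it was.

- **Templates:** I moved the hinge template first, then the cup template, to the bent spare hook. Each was lowered by feel until the rod took its weight, pressing with at most about 7 N. Both hang there in the last pictures.
- **Jig, fully down:** the board stopped hard on the rail. To be sure it was down, I pressed on through three more small steps, and the load reached about 20 N on the glued rail, the highest force of the job. A light touch on the tab's top afterwards read 190.2 mm, against 190 mm for fully seated.
- **Jig, butted:** I nudged it toward the left-hand leg, and it met a firm stop at 5.6 N.
- **Bushes:** they face the robot in the last pictures.

One check disagreed. Fits from the pictures put the jig 3 to 5 mm higher than seated, and the final one put it about 1 mm off along the rail. The frame's top also read 1.5 mm high in the same kind of fit, and the arm's shadow lay on the jig, so I trusted the touch measurements.

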